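Clear the beaker post and stack the rinsed beakers on it

TASK

Get the beaker stand back into use: take the two ointment tins off the top of its post and put both in the tray, then nest every rinsed beaker, mouth down, over the post, one over the other in a single straight stack, and last of all put the knobbed cap over the top beaker. Let each one settle loosely under its own weight; do not force it down, or the tapers wedge and the stack jams. Do not disturb the tube rack, the pen pot or the gel bottle.

Things in the scene. Friction and masses are not known exactly. Their poses are not given: they have to be found in the camera images.
- beaker0: tapered frosted-plastic beaker, mouth down: 70 mm tall, 66 mm wide outside at the rim below, 40 mm at the closed flat end on top; wall and closed end 3 mm; 40 g. Origin: centre of the rim (underside), z up to the closed end. Six alike, 4 to 6 present. Over another it slides down till the tapers touch, rim 16 to 21 mm above the other's rim; a push of more than a few newtons from there wedges it
- beaker1: tapered frosted-plastic beaker, mouth down: 70 mm tall, 66 mm wide outside at the rim below, 40 mm at the closed flat end on top; wall and closed end 3 mm; 40 g. Origin: centre of the rim (underside), z up to the closed end. Six alike, 4 to 6 present. Over another it slides down till the tapers touch, rim 16 to 21 mm above the other's rim; a push of more than a few newtons from there wedges it
- beaker2: tapered frosted-plastic beaker, mouth down: 70 mm tall, 66 mm wide outside at the rim below, 40 mm at the closed flat end on top; wall and closed end 3 mm; 40 g. Origin: centre of the rim (underside), z up to the closed end. Six alike, 4 to 6 present. Over another it slides down till the tapers touch, rim 16 to 21 mm above the other's rim; a push of more than a few newtons from there wedges it
- beaker3: tapered frosted-plastic beaker, mouth down: 70 mm tall, 66 mm wide outside at the rim below, 40 mm at the closed flat end on top; wall and closed end 3 mm; 40 g. Origin: centre of the rim (underside), z up to the closed end. Six alike, 4 to 6 present. Over another it slides down till the tapers touch, rim 16 to 21 mm above the other's rim; a push of more than a few newtons from there wedges it
- beaker4: tapered frosted-plastic beaker, mouth down: 70 mm tall, 66 mm wide outside at the rim below, 40 mm at the closed flat end on top; wall and closed end 3 mm; 40 g. Origin: centre of the rim (underside), z up to the closed end. Six alike, 4 to 6 present. Over another it slides down till the tapers touch, rim 16 to 21 mm above the other's rim; a push of more than a few newtons from there wedges it
- beaker5: tapered frosted-plastic beaker, mouth down: 70 mm tall, 66 mm wide outside at the rim below, 40 mm at the closed flat end on top; wall and closed end 3 mm; 40 g. Origin: centre of the rim (underside), z up to the closed end. Six alike, 4 to 6 present. Over another it slides down till the tapers touch, rim 16 to 21 mm above the other's rim; a push of more than a few newtons from there wedges it
- cap: cap of the stack: a grey tapered sleeve of the same shape and size as a beaker, mouth down, with a round knob 24 mm wide and 22 mm high on its closed end (92 mm high in all); 50 g. Origin: centre of the rim (underside), z up to the knob. It settles over a beaker like a further beaker, rim 16 to 21 mm above
- stand: fixed stand: round steel foot 130 mm wide, 12 mm thick, and an upright plastic post, a cone 64 mm wide at 25 mm above the counter and 40 mm wide at its flat top, 90 mm above the counter. Origin: centre of the foot on the counter, z up. The first beaker slides down the cone till the tapers touch, its rim then 35 to 40 mm above the counter
- tin_low: flat closed round ointment tin, bare metal, 60 mm wide, 20 mm high, 60 g; origin: centre of its underside, z up. At the start it stands on the flat top of the stand's post (underside 90 mm above the counter)
- tin_top: flat closed round ointment tin, bare metal, 60 mm wide, 20 mm high, 60 g; origin: centre of its underside, z up. At the start it stands on tin_low (underside 110 mm above the counter)
- tray: fixed open steel tray, 170 mm (its x) by 120 mm (its y), walls 25 mm high and 4 mm thick, floor 4 mm thick; origin: centre of its underside on the counter, z up. The two tins fit in side by side along x
- tube_rack: bystander: white block 60 x 150 x 45 mm with orange-capped sample tubes, 88 mm high in all; origin: centre of its underside; leave alone
- pen_pot: bystander: small round pot, 68 mm across, with green and white pens, 100 mm high in all; origin: centre of its underside; leave alone
- gel_bottle: bystander: white bottle with a blue cap, 54 mm across, 121 mm high; origin: centre of its underside; leave alone
There are look-alikes about, which are no part of the job. Leave any red look-alike of the beaker4 alone. Leave any blue look-alike of the beaker2 alone.

How it is judged (in metres and radians):
On the way:
1. both tins lie in the tray, let go (x of tin_low in the frame of tray between -0.08 and 0.08 m and y of tin_low in the frame of tray between -0.056 and 0.056 m and height (world z) of each of tin_low, tin_top below 0.05 m and linear speed of each of tin_low, tin_top below 0.02 m/s and not (contact force between the fingers and tin_low above 0.3 N) and x of tin_top in the frame of tray between -0.08 and 0.08 m and y of tin_top in the frame of tray between -0.056 and 0.056 m and not (contact force between the fingers and tin_top above 0.3 N)), for 0.2 s.
At the end, for the whole second after the job is handed in: both tins lie in the tray (centre within its outline, underside below 50 mm); every beaker present and the cap sit mouth down over the post, each within 10 mm of its axis, tilted under 0.12 rad, rim 26 to 180 mm above the counter, the cap's rim at least 8 mm above the others; all at rest (all of step 1 and horizontal distance between each of beaker0, beaker1, beaker2, beaker3, beaker4, beaker5, cap and stand below 0.01 m and angle between each of beaker0, beaker1, beaker2, beaker3, beaker4, beaker5, cap's own z axis and vertical below 0.12 rad and z of beaker0 in the frame of stand between 0.026 and 0.18 m and linear speed of each of beaker0, beaker1, beaker2, beaker3, beaker4, beaker5, cap below 0.02 m/s and z of beaker1 in the frame of stand between 0.026 and 0.18 m and z of beaker2 in the frame of stand between 0.026 and 0.18 m and z of beaker3 in the frame of stand between 0.026 and 0.18 m and z of beaker4 in the frame of stand between 0.026 and 0.18 m and z of beaker5 in the frame of stand between 0.026 and 0.18 m and z of cap in the frame of stand between 0.026 and 0.18 m and z of cap in the frame of beaker0 above 0.008 m and z of cap in the frame of beaker1 above 0.008 m and z of cap in the frame of beaker2 above 0.008 m and z of cap in the frame of beaker3 above 0.008 m and z of cap in the frame of beaker4 above 0.008 m and z of cap in the frame of beaker5 above 0.008 m); the robot touches nothing.
It fails at once if a beaker or the cap, held or touched by the robot, is pressed on the post or on another beaker with more than 20 N (summed over the touching spots; about 7 N of downward push) ((contact force between any of the fingers, the arm and beaker0 above 0.5 N and (contact force between beaker0 and stand above 20 N or contact force between beaker0 and beaker1 above 20 N or contact force between beaker0 and beaker2 above 20 N or contact force between beaker0 and beaker3 above 20 N or contact force between beaker0 and beaker4 above 20 N or contact force between beaker0 and beaker5 above 20 N)) or (contact force between any of the fingers, the arm and beaker1 above 0.5 N and (contact force between beaker1 and stand above 20 N or contact force between beaker1 and beaker0 above 20 N or contact force between beaker1 and beaker2 above 20 N or contact force between beaker1 and beaker3 above 20 N or contact force between beaker1 and beaker4 above 20 N or contact force between beaker1 and beaker5 above 20 N)) or (contact force between any of the fingers, the arm and beaker2 above 0.5 N and (contact force between beaker2 and stand above 20 N or contact force between beaker2 and beaker0 above 20 N or contact force between beaker2 and beaker1 above 20 N or contact force between beaker2 and beaker3 above 20 N or contact force between beaker2 and beaker4 above 20 N or contact force between beaker2 and beaker5 above 20 N)) or (contact force between any of the fingers, the arm and beaker3 above 0.5 N and (contact force between beaker3 and stand above 20 N or contact force between beaker3 and beaker0 above 20 N or contact force between beaker3 and beaker1 above 20 N or contact force between beaker3 and beaker2 above 20 N or contact force between beaker3 and beaker4 above 20 N or contact force between beaker3 and beaker5 above 20 N)) or (contact force between any of the fingers, the arm and beaker4 above 0.5 N and (contact force between beaker4 and stand above 20 N or contact force between beaker4 and beaker0 above 20 N or contact force between beaker4 and beaker1 above 20 N or contact force between beaker4 and beaker2 above 20 N or contact force between beaker4 and beaker3 above 20 N or contact force between beaker4 and beaker5 above 20 N)) or (contact force between any of the fingers, the arm and beaker5 above 0.5 N and (contact force between beaker5 and stand above 20 N or contact force between beaker5 and beaker0 above 20 N or contact force between beaker5 and beaker1 above 20 N or contact force between beaker5 and beaker2 above 20 N or contact force between beaker5 and beaker3 above 20 N or contact force between beaker5 and beaker4 above 20 N)) or (contact force between any of the fingers, the arm and cap above 0.5 N and (contact force between cap and stand above 20 N or contact force between cap and beaker0 above 20 N or contact force between cap and beaker1 above 20 N or contact force between cap and beaker2 above 20 N or contact force between cap and beaker3 above 20 N or contact force between cap and beaker4 above 20 N or contact force between cap and beaker5 above 20 N))).
It fails at once if the tube rack, pen pot or gel bottle is moved by more than 20 mm (distance of any of tube_rack, pen_pot, gel_bottle from where it was at the start of the episode above 0.02 m).
Of beaker0, beaker1, beaker2, beaker3, beaker4, beaker5 only 4 to 6 are there at a start; the rules pass over those that are not, and their reading is None.
At some moment in a run one of beaker0, beaker1, beaker2, beaker3, beaker4, beaker5 may be knocked a few centimetres aside while the robot is not near it.
It also fails if it takes over 210 s, if anything falls off the work surface, if the arm or the gripper's body presses on something with over 40 N, if the wrist force passes 120 N, or if a joint passes its speed limit or range.

ROBOT

A 6-joint arm with a two-finger parallel gripper is mounted at the origin on the work surface. World frame = base frame: x ahead of the robot, y to its left, z up, the work surface at z = 0. Lengths are in mm, angles in rad, forces in N, time in s.
With the tool pointing down it reaches from about 375 to 975 mm from the base axis. Payload 3.8 kg.
Tool frame: the origin (TCP) lies on the mounting face of the last link; the fingertips stand 166 mm ahead of it and the grasp point (between the pads) lies 147 mm ahead of it; z points along the fingers, y is the direction in which the jaws open and shut (so a half turn about z gives the same grasp; the last joint's range is limited). The gripper opens to 88 mm and grips with 3 to 60 N. Pads are 18 mm wide; open, the fingers measure 123 mm over their backs; the gripper's body (75 mm by 187 mm) begins 45 mm behind the grasp point.
Start: joints at [1.184, 0.264, 1.604, -0, 1.274, -0.037], TCP at [231.327, 634.119, 404.706] pointing down, gripper open.
Joint ranges: [-2.63, 2.63], [-0.94, 2.18], [0.31, 2.57], [-1.31, 4.45], [0, 2.66], [-2.55, 2.55]. Speed limits (rad/s): [2.57, 2.57, 3.14, 3.14, 3.14, 3.14].

INTERFACE

Orientations are given as a unit quaternion [x, y, z, w].
In Python, from station import * gives the robot as it stands. The module is installed in compiled form; this text tells all that it offers.
- The arm moves only by the tool jog_arm, never from a script. Its argument "targets" is text: rows parted by semicolons, each of 5 numbers parted by spaces: the opening in per cent of the stroke, from 0 (shut) to 100 (fully open), then the shift along the tool's x, y, z in mm, then the turn about the tool's z in rad. A call has 1 to 5 rows; each row shifts and turns the commanded pose from where the row before left it, along the tool's axes as they then stand; what a row does not reach is not made up. A row lasts 1/8 s, in which the tool goes at most 62.5 mm and 10.7 degrees, less where a joint would pass 70% of its speed; a pose out of reach is approached as far as the arm can. A call is refused whole if a number of a shift passes 62.5 or a number of a turn 0.188, either way. A call with a gripper value outside its range is refused whole. The fingers move at their own pace and stop on an object; "squeeze" is the grip in N (left out, the last holds). Time passes only in rows, so rows that do not move let the fingers close. It gives the time, the measured TCP pose, the force and the opening at its end, in the units of the state.
- observe(): the state, without advancing time (a new reading comes with each control period).
- capture(name): name is "side" or "top" or "wrist"; returns (picture, depth): 400x640x3 uint8, red, green, blue; 400x640 float32, mm along the optical axis (not along the pixel's ray), 0 where there is no reading.
- camera_params(name): a dict with "K" (3x3 intrinsics, pixels), "R" (3x3) and "t" (3): a world point X has camera coordinates R X + t. Camera axes: x right, y down, z forward; pixel columns grow to the right and rows downward; lengths in mm; the calibration is good to about 2 mm. The wrist camera is an equidistant fisheye: a pixel r from the principal point sees the ray r / f radians off the axis. A picture is of the moment at which its call begins: read the wrist's pose just before it. camera_params takes no time and is no camera call; for the wrist camera it gives the pose at the moment of the call.
- sign_off(): hands the job in, once; it reports no verdict.
The state is a dict: "t": time; "q": joint angles; "joint_velocities": joint speeds; "effort": joint torques, N m; "tcp_pos": TCP position; "orientation": TCP orientation; "force": force on the tool from outside, world axes, zero at the start; "ft_torque": the same for the moment, N m; "width": finger opening in mm.
Only numpy, scipy, OpenCV 4.12 (cv2) and the standard library are available. Lean on these libraries where they do the work, as an engineer would, in place of code of your own. Each camera call takes 0.05 s, during which the arm holds its last target.

## Working session

There is one attempt and no reset: what is moved stays moved. The work goes in short steps, Python scripts to look and compute and a tool call to move; the robot and the scene stay as the last step left them, time stands still between calls to the robot, and variables do not carry over. Pictures are saved under pics/ and viewed, and the job is handed in when it is done.

Besides the shell and the picture viewer there is one more tool, called after "Emit:" as name(argument=value, ...) on one line, values as JSON. jog_arm: Moves the arm, as the interface text tells. Its arguments: {"type":"object","properties":{"targets":{"type":"string"},"squeeze":{"type":"number"}},"required":["targets"]}

```bash
mkdir -p pics; cat > h.py <<'E'
from station import *
import numpy as np, cv2
def snap(name,tag):
    P=camera_params(name); im,d=capture(name)
    cv2.imwrite(f'pics/{tag}.png',cv2.cvtColor(im,cv2.COLOR_RGB2BGR)); np.savez(f'{tag}.npz',im=im,d=d,**{k:np.array(P[k]) for k in('K','R','t')})
    return im,d,P
def cloud(d,P):
    K=np.array(P['K']);R=np.array(P['R']);t=np.array(P['t']).ravel()
    v,u=np.mgrid[0:d.shape[0],0:d.shape[1]]
    c=np.stack([(u-K[0,2])/K[0,0]*d,(v-K[1,2])/K[1,1]*d,d],-1)
    X=(c-t)@R
    X[d<=0]=np.nan
    return X
E
python3 - <<'E'
from h import *
print(observe())
for n in('top','side','wrist'):
    im,d,P=snap(n,n+'0'); print(n,P, (d>0).mean())
E
```

```text
{'t': 0.0, 'q': array([ 1.18410855e+00,  2.64719644e-01,  1.60533763e+00, -1.53171122e-05,
        1.27369202e+00, -3.69077072e-02]), 'joint_velocities': array([ 0.00058655, -0.00042427, -0.00034003, -0.00139778,  0.00200768,
        0.00117739]), 'effort': array([ 4.60628798e-04, -5.02086246e+01, -3.56885540e+01,  7.27086724e-02,
        2.91004538e-02, -2.13998801e-04]), 'tcp_pos': array([231.19917104, 633.81371148, 403.42982969]), 'orientation': array([ 1.73997537e-01,  9.84745497e-01, -1.05576593e-03, -2.19525598e-04]), 'force': array([-0.21596894,  0.28852902,  0.51098857]), 'ft_torque': array([-0.01462784, -0.0285159 , -0.01368608]), 'width': 88.24268943318592}
top {'K': array([[407.67981276,   0.        , 316.80702922],
       [  0.        , 407.67981276, 196.19582531],
       [  0.        ,   0.        ,   1.        ]]), 'R': array([[ 0.05710386, -0.9983542 , -0.00529591],
       [-0.97490732, -0.05461797, -0.21580684],
       [ 0.21516241,  0.01748643, -0.97642171]]), 't': array([-106.28132971,  611.49398866, 1162.84722966])} 0.99598828125
side {'K': array([[366.51829756,   0.        , 315.82218878],
       [  0.        , 366.51829756, 202.71917564],
       [  0.        ,   0.        ,   1.        ]]), 'R': array([[-0.97139277, -0.23649265,  0.02161764],
       [-0.13366106,  0.46922047, -0.87290714],
       [ 0.19629268, -0.85082511, -0.48740723]]), 't': array([574.45482729, 216.26675692, 944.09065844])} 0.99598828125
wrist {'K': array([[309.70691629,   0.        , 316.05557457],
       [  0.        , 309.70691629, 198.11082226],
       [  0.        ,   0.        ,   1.        ]]), 'R': array([[ 0.34232489,  0.93957808, -0.00258756],
       [ 0.89754924, -0.32619518,  0.29665143],
       [ 0.27788313, -0.10387363, -0.95498232]]), 't': array([-671.79912446,  -41.59997577,  389.80794992])} 0.9929296875
```

View pics/top0.png

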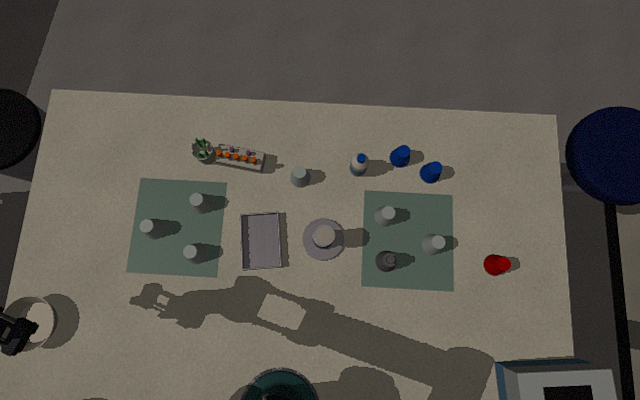

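View pics/side0.png

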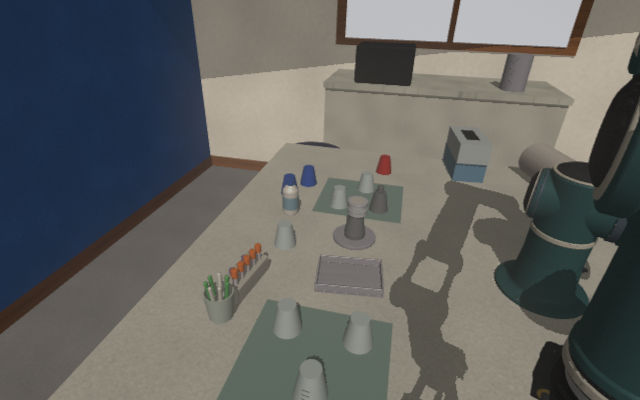

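View pics/wrist0.png

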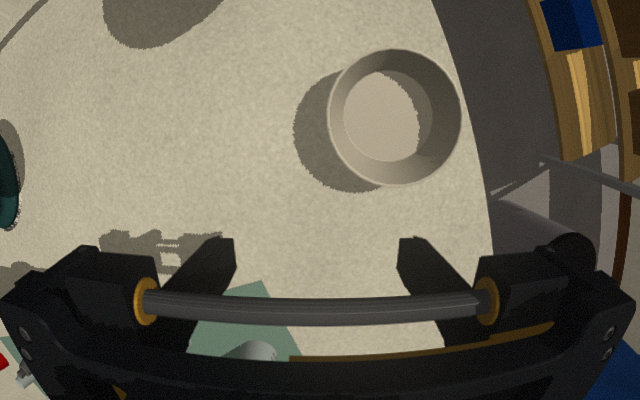

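```bash
cat >> h.py <<'E'
def fitc(p,r=None):
    from scipy.optimize import least_squares
    c0=(p.max(0)+p.min(0))/2
    f=lambda c:np.hypot(*(p-c[:2]).T)-(c[2] if r is None else r)
    s=least_squares(f,np.r_[c0,20] if r is None else c0,loss='soft_l1',f_scale=1.); return s.x,np.abs(s.fun).mean()
def blobs(d,P,im,lo=12,tol=5,zmin=300):
    X=cloud(d,P); z=X[...,2]
    m=((z>lo)&(z<160)&(X[...,0]>250)&(X[...,0]<1000)&(abs(X[...,1])<650)).astype(np.uint8)
    n,lab,st,_=cv2.connectedComponentsWithStats(m,connectivity=4)
    for i in range(1,n):
        if st[i,4]<40: continue
        p=X[lab==i]; zt=np.percentile(p[:,2],98)
        col=im[lab==i].mean(0)
        q=p[p[:,2]>zt-tol][:,:2]
        c=(q.max(0)+q.min(0))/2
        yield i,st[i],zt,c,q.max(0)-q.min(0),col,len(q),p
E
python3 - <<'E'
from h import *
for n in('top0','side0'):
    D=np.load(n+'.npz');print(n)
    for i,s,zt,c,sz,col,k,p in blobs(D['d'],D,D['im']):
        print(i,s[:4],'zt %.1f'%zt,c.round(1),sz.round(1),col.round(),k, 'all',p[:,:2].min(0).round(),p[:,:2].max(0).round())
D=np.load('top0.npz');X=cloud(D['d'],D); print(X[150:300:25,60:600:60,2].round(1))
E
```

```text
top0
1 [190 138  76  35] zt 101.4 [742.6 293.3] [52.8 52.7] [82. 73. 60.] 51 all [695. 102.] [777. 326.]
2 [390 145  20  22] zt 74.0 [ 772.5 -328.1] [40.4 37. ] [ 7. 31. 78.] 83 all [ 742. -358.] [ 793. -298.]
3 [349 153  20  24] zt 123.7 [ 727.2 -195.4] [25.4 24.2] [71. 75. 80.] 55 all [ 699. -221.] [ 754. -167.]
4 [421 162  21  21] zt 73.8 [ 725.  -424.5] [36.  38.8] [ 7. 31. 79.] 82 all [ 694. -451.] [ 755. -396.]
5 [290 166  20  21] zt 74.3 [688.  -13.2] [38.3 37.5] [86. 88. 83.] 95 all [657. -43.] [708.  18.]
6 [189 193  23  20] zt 75.6 [586.4 291.6] [37.5 39.5] [79. 81. 77.] 82 all [556. 260.] [613. 312.]
7 [375 206  20  20] zt 74.1 [ 577.6 -284.6] [39.9 39.2] [94. 96. 91.] 97 all [ 548. -314.] [ 603. -254.]
8 [240 212  42  58] zt 29.4 [479.   94.8] [179.2 135. ] [91. 85. 85.] 145 all [389.  25.] [570. 163.]
9 [139 219  25  20] zt 75.0 [498.5 428.6] [39.5 41.7] [77. 79. 75.] 93 all [468. 398.] [527. 449.]
12 [308 219  36  42] zt 133.9 [492.5 -98.9] [56.4 56.8] [102.  96.  93.] 250 all [ 430. -159.] [557. -52.]
32 [423 234  22  21] zt 73.2 [ 499.8 -432.9] [38.9 38.2] [96. 98. 93
[... 1214 characters left out ...]
4 255  70  39] zt 24.7 [479.8  95.6] [181.2 141.9] [121. 116. 115.] 337 all [389.  25.] [570. 167.]
35 [273 297  28  38] zt 69.8 [587.  291.4] [39.6 41.6] [128. 131. 124.] 231 all [557. 271.] [616. 322.]
36 [343 311  29  39] zt 69.7 [430.1 290.9] [40.  41.4] [127. 130. 123.] 270 all [401. 270.] [460. 322.]
38 [294 359  33  41] zt 69.8 [498.6 428.9] [40.5 41.3] [123. 127. 121.] 395 all [469. 408.] [527. 457.]
[[-0.2 -3.2  2.  45.1  4.   0.9 -4.4  5.1 -2.3]
 [-3.7  1.9 -5.6 -2.4 66.4 24.   6.2 -0.6 -0.6]
 [ 3.1  2.7 -0.4 -2.5  0.5 -2.8 -3.6 -0.2 -3.1]
 [ 0.5  0.8  6.1 21.4 -3.3  1.4  1.  -1.5 -3.4]
 [ 1.2 -1.2  0.5  0.8 -0.9 -5.5 -1.5  1.7 -0.5]
 [ 2.5  0.  -0.2 -1.2 -3.8  2.5  1.6 -3.7  3.7]]
```

Emit:
jog_arm(targets="75 0 0 0 -0.175; 75 0 0 0 -0.175; 75 -18.7 -52.3 0 0; 75 -18.7 -52.3 0 0; 75 -18.7 -52.3 0 0", squeeze=10)

```text
t: 0.78
tcp_pos: [287.6, 475.7, 404.2]
orientation: [-0.001, 1.0, -0.0, -0.0]
force: [-0.0, -0.2, 0.0]
width: 66.2
```

Emit:
jog_arm(targets="75 -18.7 -52.3 0 0; 75 -18.7 -52.3 0 0; 75 -18.7 -52.3 0 0; 75 -18.7 -52.3 0 0; 75 -18.7 -52.3 0 0")

```text
t: 1.4
tcp_pos: [381.1, 214.0, 404.6]
orientation: [-0.0, 1.0, 0.0, 0.0]
force: [1.2, -0.8, 0.6]
width: 66.4
```

Emit:
jog_arm(targets="75 -18.7 -52.3 0 0; 75 -18.7 -52.3 0 0; 75 -18.7 -52.3 0 0; 75 -18.7 -52.3 0 0; 75 -18.7 -52.3 0 0")

```text
t: 2.02
tcp_pos: [474.7, -47.6, 404.7]
orientation: [0.0, 1.0, 0.0, 0.0]
force: [1.5, -0.4, 0.1]
width: 66.2
```

Emit:
jog_arm(targets="75 -18.7 -52.3 0 0; 75 0 0 0 0")

```text
t: 2.28
tcp_pos: [493.9, -101.1, 404.4]
orientation: [0.002, 1.0, -0.0, -0.0]
force: [0.2, 1.0, 0.5]
width: 66.5
```

```bash
cat >> h.py <<'E'
def wcloud(d,P):
    K=np.array(P['K']);R=np.array(P['R']);t=np.array(P['t']).ravel()
    v,u=np.mgrid[0:d.shape[0],0:d.shape[1]]
    x=(u-K[0,2])/K[0,0];y=(v-K[1,2])/K[1,1];r=np.hypot(x,y);r=np.maximum(r,1e-9)
    s=np.tan(np.minimum(r,1.4))/r
    c=np.stack([x*s*d,y*s*d,d],-1); X=(c-t)@R; X[d<=0]=np.nan
    return X
E
python3 - <<'E'
from h import *
print(observe()['tcp_pos'])
im,d,P=snap('wrist','wrist1'); print(P['R'],P['t'], 'cam',-np.array(P['R']).T@P['t'])
X=wcloud(d,P)
m=(abs(X[...,0]-493)<60)&(abs(X[...,1]+98)<60)&(X[...,2]>122)&(X[...,2]<145)
p=X[m];print(len(p),p.min(0),p.max(0),(p.min(0)+p.max(0))/2,np.median(p[:,2]))
E
```

```text
[ 493.85721753 -101.06579631  404.39762159]
[[ 0.00428389  0.99998908 -0.00186649]
 [ 0.9551515  -0.00353914  0.29609642]
 [ 0.29608658 -0.00305122 -0.95515623]] [ 101.46495995 -512.33351465  242.76148762] cam [ 417.04303984 -102.53635162  383.76465147]
3612 [ 463.06531249 -131.05613938  122.2297088 ] [522.89619217 -73.08766969 131.6853902 ] [ 492.98075233 -102.07190454  126.9575495 ] 129.54733694897382
```

View pics/wrist1.png

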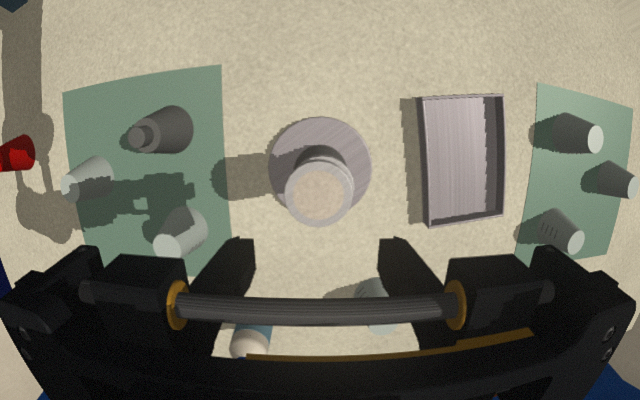

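Emit:
jog_arm(targets="95 0 1 60 0; 95 0 0 40 0; 95 0 0 22 0; 95 0 0 0 0; 0 0 0 0 0", squeeze=8)

```text
t: 2.95
tcp_pos: [493.6, -96.3, 283.8]
orientation: [-0.001, 1.0, -0.0, 0.001]
force: [-0.5, -1.2, 0.7]
width: 75.8
```

Emit:
jog_arm(targets="0 0 0 0 0; 0 0 0 0 0; 0 0 0 0 0; 0 0 0 0 0")

```text
t: 3.45
tcp_pos: [494.0, -97.1, 284.2]
orientation: [0.0, 1.0, -0.0, 0.001]
force: [-0.3, 1.8, 6.3]
width: 59.6
```

```bash
python3 - <<'E'
from h import *
for n in('top0','side0'):
    D=np.load(n+'.npz')
    for i,s,zt,c,sz,col,k,p in blobs(D['d'],D,D['im']):
        if abs(c[0]-480)<8 and abs(c[1]-95)<8:
            q=p[p[:,2]>18][:,:2].astype(np.float32); print(n,cv2.minAreaRect(q))
    X=cloud(D['d'],D); m=(np.hypot(X[...,0]-493,X[...,1]+98)<75)&(X[...,2]>7.5)&(X[...,2]<17)
    p=X[m][:,:2];
    # foot: fit circle r65 to hull
    h=cv2.convexHull(p.astype(np.float32))[:,0];print(len(p),p.min(0),p.max(0),fitc(h,65))
E
```

```text
top0 ((479.3204345703125, 95.36536407470703), (170.31407165527344, 120.44501495361328), 7.388086795806885)
886 [ 430.16098882 -159.15575217] [558.02686777 -24.02583196] (array([495.07026661, -94.75894033]), np.float64(1.2420086528745289))
side0 ((480.3614501953125, 94.55516052246094), (169.95077514648438, 123.77578735351562), 7.660243988037109)
536 [ 433.32502574 -154.62105724] [560.99295178 -31.67230651] (array([496.44860593, -95.91328314]), np.float64(0.8950071887293739))
```

Emit:
jog_arm(targets="0 0 0 -40 0; 0 -4 48.5 0 0; 0 -5 48.5 0 0; 0 -5 48.5 0 0; 0 -5 48.5 0 0")

```text
t: 4.08
tcp_pos: [512.1, 98.3, 322.7]
orientation: [0.0, 1.0, -0.0, 0.0]
force: [-0.3, -0.3, -1.0]
width: 59.5
```

Emit:
jog_arm(targets="0 -5 3 45 0; 0 0 0 45 0; 0 0 0 35 0; 0 0 0 16 0; 0 0 0 0 0")

```text
t: 4.7
tcp_pos: [516.9, 99.8, 181.0]
orientation: [0.0, 1.0, -0.0, -0.001]
force: [-0.3, 0.6, -0.3]
width: 59.8
```

Emit:
jog_arm(targets="76 0 0 0 0; 76 0 0 0 0; 76 0 0 0 0; 76 0 0 -20 0")

```text
t: 5.2
tcp_pos: [516.4, 99.8, 201.1]
orientation: [-0.0, 1.0, -0.0, -0.001]
force: [0.1, 0.7, -0.3]
width: 67.0
```

Emit:
jog_arm(targets="76 0 0 -60 0; 95 0 0 -40 0; 95 6 -49 -20 0; 95 6 -49 0 0; 95 6 -49 0 0")

```text
t: 5.82
tcp_pos: [499.1, -48.2, 323.1]
orientation: [-0.001, 1.0, -0.0, 0.001]
force: [0.4, 0.3, -0.1]
width: 84.0
```

Emit:
jog_arm(targets="95 6 -50 0 0; 95 0 0 20 0; 95 0 0 0 0; 95 0 0 0 0")

```text
t: 6.32
tcp_pos: [493.4, -96.7, 302.3]
orientation: [-0.0, 1.0, -0.0, 0.0]
force: [0.7, 0.0, 0.4]
width: 83.8
```

```bash
python3 - <<'E'
from h import *
print(observe()['tcp_pos'])
for n in('wrist','top','side'):
    im,d,P=snap(n,n+'2')
    X=(wcloud if n=='wrist' else cloud)(d,P)
    for nm,c0,lo,hi in (('tinlow',(494,-97),103,120),('tintop',(517,100),15,32)):
        m=(np.hypot(X[...,0]-c0[0],X[...,1]-c0[1])<45)&(X[...,2]>lo)&(X[...,2]<hi)
        p=X[m]
        if len(p)>5: print(n,nm,len(p),((p.min(0)+p.max(0))/2).round(1),(p.max(0)-p.min(0)).round(1))
E
```

```text
[493.40739037 -96.69930447 302.26955214]
wrist tinlow 6909 [491.7 -98.8 107.4] [59.2 59.   8.7]
wrist tintop 2137 [524.   97.6  20.4] [75.1 61.1 10.7]
top tinlow 72 [470.2 -96.  109.8] [14.1 48.2 11.7]
top tintop 302 [524.5 101.   23.6] [74.  56.7 16.2]
side tinlow 149 [493.3 -92.9 107. ] [59.  57.4  7.5]
side tintop 311 [525.3 101.5  20.3] [73.2 60.  10.2]
```

View pics/wrist2.png

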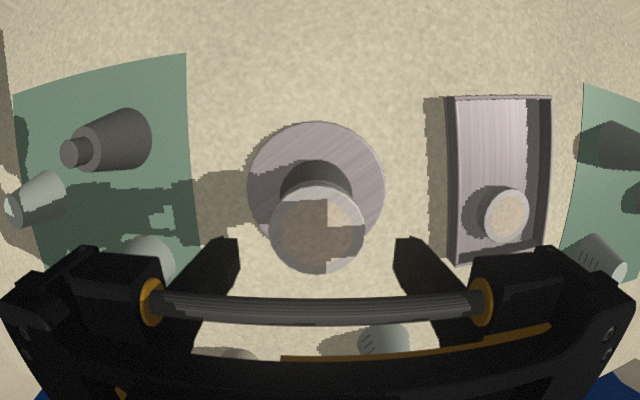

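Wrist view: the top tin is in the tray at (507,217), and the low tin is between the fingers at (316,230).

Emit:
jog_arm(targets="95 0 0 30 0; 95 0 0 9 0; 0 0 0 0 0; 0 0 0 0 0; 0 0 0 0 0")

```text
t: 7.1
tcp_pos: [493.8, -97.1, 263.7]
orientation: [-0.0, 1.0, -0.0, 0.001]
force: [0.2, 0.5, 0.9]
width: 60.0
```

Emit:
jog_arm(targets="0 0 0 0 0; 0 0 0 0 0; 0 0 0 -40 0; 0 13 47 0 0; 0 13 47 0 0")

```text
t: 7.72
tcp_pos: [467.1, -2.6, 303.2]
orientation: [0.001, 1.0, -0.0, 0.0]
force: [0.8, 0.5, -0.7]
width: 59.5
```

Emit:
jog_arm(targets="0 13 47 0 0; 0 12.5 46 10 0; 0 0 0 50 0; 0 0 0 40 0; 0 0 0 22 0")

```text
t: 8.35
tcp_pos: [440.1, 90.0, 178.3]
orientation: [-0.0, 1.0, -0.0, -0.002]
force: [1.1, 0.1, -0.4]
width: 59.6
```

Emit:
jog_arm(targets="76 0 0 0 0; 76 0 0 0 0; 76 0 0 0 0; 76 0 0 -50 0; 95 0 0 -60 0")

```text
t: 8.98
tcp_pos: [441.2, 89.8, 291.8]
orientation: [-0.0, 1.0, -0.0, -0.001]
force: [1.9, 0.2, 0.2]
width: 75.0
```

```bash
cat >> h.py <<'E'
def cones(n,tag):
    im,d,P=snap(n,tag)
    for i,s,zt,c,sz,col,k,p in blobs(d,P,im):
        print(n,'px',s[:2]+s[2:4]//2,'zt %.1f'%zt,c.round(1),sz.round(1),col.round())
    return im,d,P
E
python3 - <<'E'
from h import *
print(observe()['tcp_pos'])
for n in('top','side'):
    im,d,P=cones(n,n+'3')
    X=cloud(d,P); m=(np.hypot(X[...,0]-495,X[...,1]+95)<35)&(X[...,2]>82)&(X[...,2]<105);p=X[m];print('post',len(p),((p.min(0)+p.max(0))/2).round(1),(p.max(0)-p.min(0)).round(1))
E
```

```text
[441.19311064  89.77520785 291.84706935]
top px [228 155] zt 101.2 [742.9 292.7] [53.2 51.5] [88. 78. 64.]
top px [400 156] zt 75.0 [ 772.4 -328.2] [38.4 37.2] [ 8. 34. 83.]
top px [359 164] zt 124.6 [ 727.8 -195.2] [23.1 23.9] [76. 80. 85.]
top px [431 172] zt 73.4 [ 724.8 -426.2] [35.7 37.6] [ 7. 34. 84.]
top px [300 176] zt 73.9 [688.2 -12.8] [38.4 37.1] [91. 94. 89.]
top px [200 203] zt 74.5 [585.1 291.3] [40.  40.1] [84. 86. 82.]
top px [385 216] zt 73.8 [ 577.8 -284.6] [40.  39.1] [100. 102.  97.]
top px [268 223] zt 30.0 [535.8  75.6] [64.1 68.9] [89. 83. 84.]
top px [152 229] zt 74.9 [498.2 429.2] [38.8 40.7] [83. 85. 80.]
top px [265 228] zt 29.4 [516.9  82.8] [43.4 20.6] [110. 104.  99.]
top px [324 240] zt 92.7 [493.4 -95.1] [38.  38.1] [57. 54. 54.]
top px [307 239] zt 17.5 [493.9 -47.3] [46.9 28.8] [93. 87. 88.]
top px [433 244] zt 73.6 [ 498.3 -432.3] [41.  39.1] [102. 104.  99.]
top px [189 254] zt 74.6 [429.4 291.6] [38.2 35.9] [114. 116. 110.]
top px [386 261] zt 94.8 [ 438.1 -292.3] [19.9 20.6] [51. 48. 47.]
top px [498 265] zt 73.4 [ 446.9 -622.3] [37.7 39. ] [99. 
[... 370 characters left out ...]
00.8] [18.5 28.3] [82. 80. 76.]
side px [285 233] zt 69.1 [688.8 -11.8] [40.  41.2] [135. 137. 129.]
side px [364 244] zt 159.2 [447.1 144.1] [18.2  3.7] [59. 58. 55.]
side px [235 281] zt 98.6 [742.9 294. ] [53.3 55.4] [117. 109.  94.]
side px [349 274] zt 24.7 [480.4  95.2] [181.7 139.8] [123. 118. 116.]
side px [334 272] zt 24.4 [517.4 100.8] [56.8 60.4] [135. 129. 122.]
side px [366 275] zt 24.6 [438.5  90.6] [59.2 60.5] [134. 128. 122.]
side px [287 315] zt 70.0 [586.2 291.3] [41.  41.3] [131. 134. 127.]
side px [357 330] zt 69.8 [430.1 290.3] [39.9 42. ] [131. 134. 127.]
side px [310 379] zt 70.0 [498.5 429.3] [40.4 42.2] [127. 130. 124.]
post 17 [ 506.8 -100.8   86.8] [18.5 28.3  5.5]
```

View pics/top3.png

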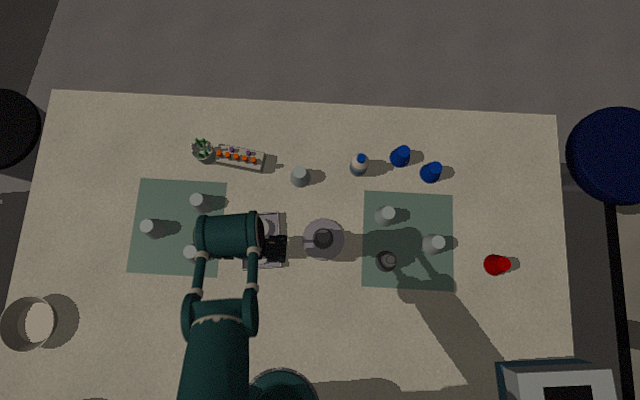

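Emit:
jog_arm(targets="100 3 50 0 0; 100 3 50 0 0; 100 3 50 0 0; 100 2 51 0 0; 100 0 0 58 0")

```text
t: 9.7
tcp_pos: [433.9, 296.1, 238.0]
orientation: [-0.002, 1.0, 0.004, 0.007]
force: [0.5, 0.0, -1.3]
width: 87.9
```

Emit:
jog_arm(targets="100 0 0 40 0; 100 0 0 0 0; 0 0 0 0 0; 0 0 0 0 0; 0 0 0 0 0", squeeze=6)

```text
t: 10.32
tcp_pos: [431.6, 291.3, 194.6]
orientation: [0.0, 1.0, 0.001, 0.002]
force: [0.1, 0.2, -0.2]
width: 60.4
```

Emit:
jog_arm(targets="0 0 0 0 0; 0 0 0 0 0")

```text
t: 10.58
tcp_pos: [431.4, 291.2, 194.0]
orientation: [-0.0, 1.0, 0.0, 0.001]
force: [-0.3, -1.2, 6.6]
width: 54.8
```

Emit:
jog_arm(targets="0 0 0 -20 0; 0 0 0 -50 0; 0 0 0 -50 0; 0 -8 -48.3 0 0; 0 -8 -48.3 0 0")

```text
t: 11.2
tcp_pos: [446.8, 193.8, 313.8]
orientation: [-0.001, 1.0, 0.0, 0.001]
force: [0.4, -0.4, -0.1]
width: 54.6
```

Emit:
jog_arm(targets="0 -8 -48.3 0 0; 0 -8 -48.3 0 0; 0 -8 -48.3 0 0; 0 -8 -48.3 0 0; 0 -8 -48.3 0 0")

```text
t: 11.82
tcp_pos: [486.5, -48.7, 312.6]
orientation: [-0.0, 1.0, 0.0, 0.0]
force: [0.0, 1.1, -0.7]
width: 55.0
```

Emit:
jog_arm(targets="0 -7.6 -48.6 0 0; 0 0 0 0 0; 0 0 0 0 0")

```text
t: 12.2
tcp_pos: [494.0, -95.6, 312.3]
orientation: [0.0, 1.0, 0.0, -0.001]
force: [0.2, -0.1, -0.6]
width: 54.7
```

```bash
python3 - <<'E'
from h import *
print(observe()['tcp_pos'],observe()['width'])
for n in('side','wrist'): im,d,P=snap(n,n+'4')
for n in ('wrist4','side4'):
    D=np.load(n+'.npz');X=(wcloud if n[0]=='w' else cloud)(D['d'],D)
    m=(np.hypot(X[...,0]-495,X[...,1]+95)<40)&(X[...,2]>60)&(X[...,2]<195);p=X[m]
    h,e=np.histogram(p[:,2],np.arange(60,200,5))
    for a,b in zip(e,h):
        if b>3:
            q=p[(p[:,2]>=a)&(p[:,2]<a+5)]; print(n,a,b,q[:,:2].min(0).round(1),q[:,:2].max(0).round(1))
E
```

```text
[494.01184191 -95.56264646 312.29348531] 54.69488289648542
wrist4 60 66 [ 469.9 -114.7] [474.8 -88.6]
wrist4 115 185 [ 458.5 -129. ] [485.4 -64.8]
wrist4 120 412 [ 458.6 -128.3] [485.4 -65.3]
wrist4 125 430 [ 459.7 -127.9] [486.4 -65.9]
wrist4 130 435 [ 460.2 -127.1] [489.3 -66.5]
wrist4 135 474 [ 461.3 -126.6] [489.  -67.3]
wrist4 140 499 [ 462.1 -132.3] [485.2 -61.5]
wrist4 145 744 [ 463.2 -132.9] [499.4 -57.2]
wrist4 150 843 [ 464.3 -133. ] [502.5 -56.9]
wrist4 155 887 [ 465.  -132.9] [502.3 -57. ]
wrist4 160 1008 [ 466.  -133.3] [502.8 -56.9]
wrist4 165 1168 [ 465.8 -133.3] [503.1 -56.9]
wrist4 170 1128 [ 467.8 -133.3] [502.8 -57. ]
wrist4 175 1136 [ 468.3 -133.3] [500.2 -56.8]
wrist4 180 1078 [ 469.4 -133.2] [496.6 -56.8]
wrist4 185 4514 [ 470.3 -133. ] [511.5 -56.8]
wrist4 190 590 [ 482. -133.] [504.4 -56.9]
side4 60 29 [472.  -97.8] [518.2 -69.2]
side4 65 24 [474.  -91.2] [519.5 -70.2]
side4 70 29 [474.8 -88.1] [516. -72.]
side4 75 27 [475.1 -93.5] [517.7 -73.9]
side4 80 23 [475.7 -91.6] [514.  -72.9]
side4 85 80 [ 476.6 -112.3] [515.7 -76.2]
side4 115 29 [461.5 -89.7] [520.7 -61.4]
side4 120 37 [461.8 -90. ] [521.7 -62.9]
side4 125 41 [462.4 -90.1] [522.2 -61. ]
side4 130 32 [462.6 -92.3] [523.6 -63.4]
side4 135 40 [463.4 -98.4] [522.1 -63.7]
side4 140 20 [466.2 -89.2] [520.6 -62.4]
side4 145 25 [466.8 -94.2] [519.5 -55.5]
side4 150 20 [467.1 -90.7] [514.9 -57.5]
side4 155 22 [467.6 -91.5] [516.4 -55.9]
side4 160 19 [468.5 -97.3] [516.7 -56.9]
side4 165 15 [471.3 -89.2] [514.  -56.5]
side4 170 11 [471.2 -84. ] [509.7 -56.8]
```

View pics/side4.png

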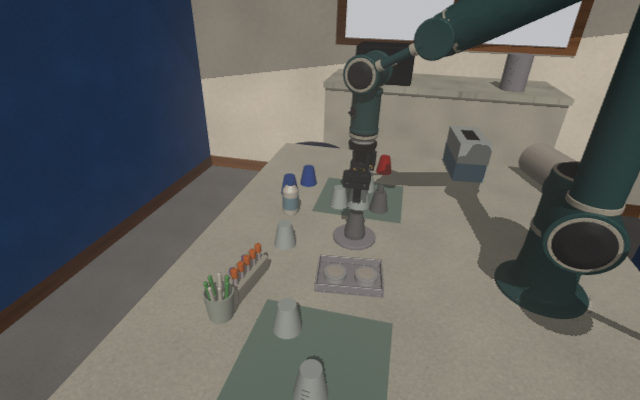

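View pics/wrist4.png

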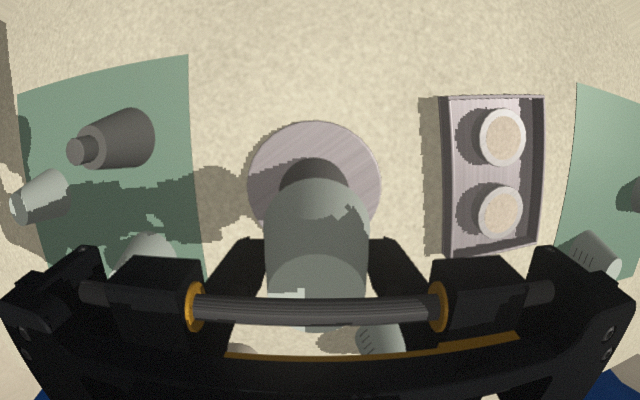

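Emit:
jog_arm(targets="0 -4 0 0 0; 0 0 0 20 0; 0 0 0 20 0; 0 0 0 15 0; 0 0 0 0 0")

```text
t: 12.92
tcp_pos: [497.8, -95.1, 256.4]
orientation: [-0.001, 1.0, 0.0, -0.001]
force: [0.0, 0.0, -0.1]
width: 55.0
```

```bash
cat > g.py <<'E'
from h import *
def gap(tag,cx=495.5,cy=-95.5,zs=range(30,240,8)):
    print(observe()['tcp_pos'].round(1),observe()['width'].round(1),observe()['force'].round(1))
    for n in('side','wrist','top'):
        im,d,P=snap(n,n+tag); X=(wcloud if n=='wrist' else cloud)(d,P)
        r=np.hypot(X[...,0]-cx,X[...,1]-cy)<42
        o=[]
        for a in zs:
            q=X[r&(X[...,2]>=a)&(X[...,2]<a+8)]
            if len(q)>8: o.append((a,len(q),*q[:,0].min(keepdims=True).round(1),*q[:,0].max(keepdims=True).round(1),*q[:,1].min(keepdims=True).round(1),*q[:,1].max(keepdims=True).round(1)))
        print(n); [print('  ',*map(float,x)) for x in o]
E
python3 -c "
from g import *
gap('5')"
```

```text
Traceback (most recent call last):
  File "g.py", line 3, in gap
    print(observe()['tcp_pos'].round(1),observe()['width'].round(1),observe()['force'].round(1))
                                        ^^^^^^^^^^^^^^^^^^^^^^^^
AttributeError: 'float' object has no attribute 'round'
```

```bash
sed -i "s/observe()\['width'\].round(1)/observe()['width']/" g.py
python3 -c "
from g import *
gap('5')"
```

```text
[497.8 -95.1 256.4] 54.95243421779797 [ 0.   0.  -0.1]
side
   30.0 61.0 466.2 526.3 -101.6 -64.6
   38.0 45.0 469.3 524.3 -95.2 -67.1
   46.0 44.0 470.2 520.5 -88.8 -66.8
   54.0 17.0 465.0 527.5 -89.8 -62.5
   62.0 54.0 465.2 527.5 -88.3 -59.2
   70.0 61.0 465.8 526.5 -94.2 -61.6
   78.0 47.0 466.9 522.2 -99.3 -63.6
   86.0 35.0 470.1 523.7 -90.1 -53.9
   94.0 34.0 470.6 522.5 -96.1 -54.3
   102.0 31.0 471.8 521.3 -91.7 -54.6
   110.0 10.0 479.7 514.6 -79.7 -53.6
   150.0 13.0 495.8 511.1 -132.7 -127.7
   166.0 21.0 472.1 478.2 -130.2 -79.8
   174.0 9.0 468.2 515.3 -129.1 -70.7
   182.0 24.0 475.6 515.4 -110.5 -59.3
   190.0 82.0 475.4 521.6 -132.9 -58.8
   198.0 48.0 475.5 520.9 -97.2 -73.5
   206.0 42.0 475.5 518.4 -112.3 -76.2
   214.0 48.0 475.1 516.2 -106.6 -77.8
   222.0 41.0 479.2 516.6 -89.5 -77.0
   230.0 34.0 464.6 530.9 -97.7 -74.3
   238.0 36.0 462.3 531.6 -91.1 -57.3
wrist
   30.0 355.0 464.3 484.5 -127.5 -73.8
   38.0 200.0 465.6 479.0 -123.5 -79.4
   62.0 590.0 462.9 490.3 -129.3 -65.4
   70.0 693.0 464.0 492.1 -128.2 -66.4
   78.0 748.0 465.2 493.6 -127.2 -67.5
   8
[... 253 characters left out ...]
 476.2 511.4 -136.7 -54.2
   142.0 356.0 486.0 508.8 -136.6 -55.3
   150.0 493.0 490.6 510.0 -132.6 -61.7
   158.0 757.0 468.6 506.6 -132.8 -61.7
   166.0 7751.0 468.0 497.5 -132.8 -61.6
   174.0 2200.0 468.7 489.2 -135.7 -56.4
   182.0 2744.0 473.3 480.9 -132.2 -56.8
   190.0 10228.0 472.5 483.3 -133.0 -56.0
   198.0 1365.0 472.9 481.0 -133.4 -56.7
top
   30.0 11.0 464.7 472.2 -116.4 -77.3
   62.0 13.0 464.5 481.1 -121.3 -65.1
   70.0 18.0 464.2 480.5 -121.0 -71.5
   78.0 12.0 466.2 479.4 -117.9 -71.3
   86.0 18.0 467.9 478.5 -114.9 -74.5
   102.0 10.0 469.9 477.4 -108.8 -77.4
   110.0 9.0 471.7 477.0 -105.9 -80.3
   174.0 11.0 472.3 497.4 -75.5 -55.3
   238.0 10.0 464.0 472.4 -126.7 -109.3
```

View pics/side5.png

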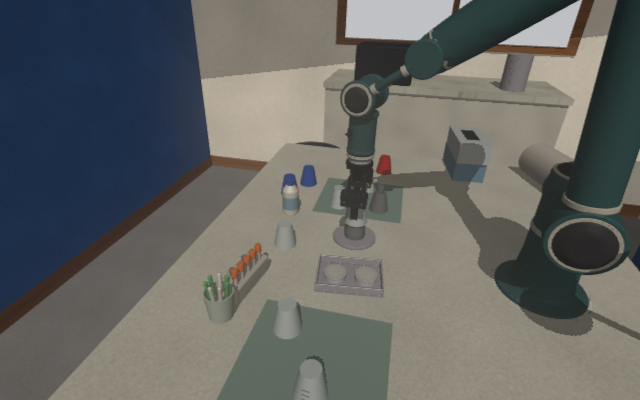

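Emit:
jog_arm(targets="0 0 0 8 0; 0 0 0 6 0; 0 0 0 0 0")

```text
t: 13.45
tcp_pos: [497.9, -95.7, 243.0]
orientation: [-0.0, 1.0, 0.0, -0.001]
force: [0.6, 0.8, -0.2]
width: 54.4
```

Emit:
jog_arm(targets="80 0 0 0 0; 100 0 0 0 0; 100 0 0 0 0; 100 0 0 0 0; 100 0 0 0 0")

```text
t: 14.08
tcp_pos: [498.4, -95.7, 243.8]
orientation: [-0.0, 1.0, -0.0, 0.0]
force: [0.3, 0.0, -0.2]
width: 88.0
```

```bash

python3 -c "
from g import *
gap('6',zs=range(30,120,8))"
```

```text
[498.4 -95.7 243.8] 87.98705596756855 [ 0.3  0.  -0.2]
side
   30.0 36.0 465.7 525.8 -88.1 -64.0
   38.0 54.0 463.8 527.2 -100.5 -63.5
   46.0 60.0 466.8 528.5 -97.5 -63.7
   54.0 42.0 467.8 526.2 -97.9 -65.2
   62.0 33.0 469.2 522.2 -102.9 -68.0
   70.0 23.0 472.0 522.7 -91.0 -70.4
   78.0 26.0 472.7 520.9 -93.2 -70.4
   86.0 23.0 473.4 517.6 -93.2 -72.1
   94.0 10.0 479.1 517.5 -85.9 -75.7
wrist
   30.0 34.0 462.9 485.0 -128.2 -67.9
   38.0 546.0 462.3 495.1 -132.1 -67.1
   46.0 603.0 463.8 494.6 -129.7 -68.1
   54.0 661.0 465.1 491.3 -128.6 -70.2
   62.0 721.0 466.5 495.1 -127.5 -71.1
   70.0 748.0 467.9 498.8 -124.9 -53.8
   78.0 870.0 469.5 501.7 -123.6 -53.5
   86.0 942.0 470.8 500.9 -122.6 -53.5
   94.0 1015.0 472.3 501.7 -120.8 -53.6
   102.0 5099.0 474.0 505.0 -119.8 -78.5
   118.0 18.0 490.1 495.6 -54.2 -53.5
top
   38.0 16.0 463.7 481.3 -124.9 -67.8
   46.0 13.0 464.1 479.9 -121.7 -71.0
   54.0 16.0 465.7 479.3 -118.6 -71.0
   62.0 15.0 467.6 478.5 -118.3 -74.1
   70.0 11.0 467.7 477.5 -109.5 -77.2
   78.0 10.0 469.8 476.4 -112.3 -80.3
```

View pics/wrist6.png

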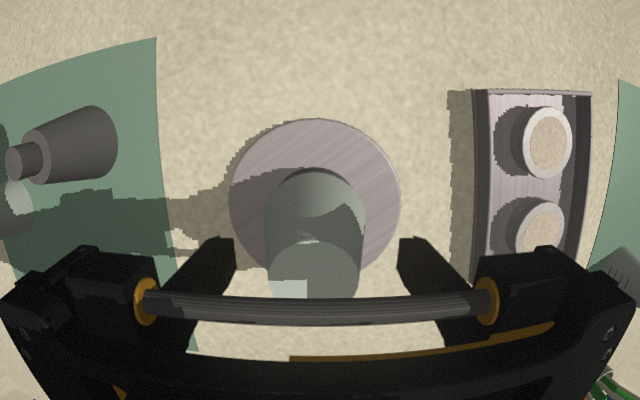

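Emit:
jog_arm(targets="100 0 0 -60 0; 100 -47.6 20.8 0 0; 100 -47.6 20.8 0 0; 100 -47.6 20.8 0 0; 100 -47.8 20.8 0 0")

```text
t: 14.85
tcp_pos: [690.4, -11.7, 303.7]
orientation: [-0.0, 1.0, -0.0, 0.0]
force: [0.1, 1.0, 0.4]
width: 88.4
```

Emit:
jog_arm(targets="100 0 0 55 0; 100 0 0 40 0; 100 0 0 14 0; 100 0 0 0 0")

```text
t: 15.35
tcp_pos: [688.6, -12.5, 193.9]
orientation: [-0.0, 1.0, 0.0, -0.001]
force: [-0.6, -0.2, -0.2]
width: 88.3
```

```bash

python3 -c "
from g import *
print(observe()['tcp_pos'])
for n in ('wrist','side'):
    im,d,P=snap(n,n+'7');X=(wcloud if n=='wrist' else cloud)(d,P)
    for a in range(4,80,8):
        q=X[(np.hypot(X[...,0]-688,X[...,1]+12)<38)&(X[...,2]>a)&(X[...,2]<a+8)]
        if len(q)>4: print(n,a,len(q),q.min(0).round(1),q.max(0).round(1))
"
```

```text
[688.58089754 -12.53763096 193.85350868]
wrist 4 661 [656.6 -47.6   4. ] [687.1  15.7  12. ]
wrist 12 738 [657.9 -46.3  12. ] [690.3  14.3  20. ]
wrist 20 823 [659.9 -44.1  20. ] [684.   12.2  28. ]
wrist 28 883 [661.2 -42.8  28. ] [689.2  11.2  36. ]
wrist 36 968 [662.7 -41.7  36. ] [690.1  10.5  44. ]
wrist 44 1027 [664.2 -39.9  44. ] [687.1   8.2  52. ]
wrist 52 1139 [665.5 -38.8  52. ] [689.8   7.2  60. ]
wrist 60 1257 [666.9 -36.9  60. ] [707.1   5.3  68. ]
wrist 68 3445 [668.4 -35.6  68. ] [709.4   3.5  71.6]
side 4 48 [659.  -22.7   4. ] [721.5  19.1  11.8]
side 12 32 [660.3 -18.3  12.4] [685.8  17.5  19.6]
side 20 31 [662.5 -20.   20.1] [685.5  15.7  27.9]
side 28 31 [662.9 -16.1  28.4] [686.6  15.2  36. ]
side 36 29 [665.4 -23.6  36.3] [686.8  13.2  43.7]
side 44 19 [666.4 -14.7  44.3] [687.1   8.6  51.6]
side 52 14 [667.7 -19.8  52.6] [676.8   4.7  58.9]
side 60 9 [669.2 -23.3  60.3] [675.7   2.8  67.8]
```

View pics/wrist7.png

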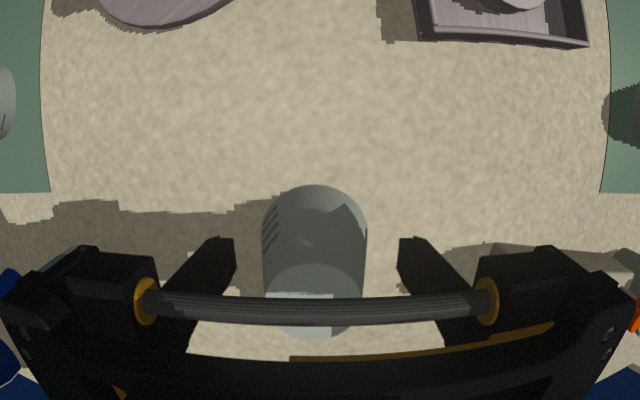

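Emit:
jog_arm(targets="0 0 0 0 0; 0 0 0 0 0; 0 0 0 0 0; 0 0 0 0 0; 0 0 0 -20 0")

```text
t: 16.08
tcp_pos: [687.8, -12.5, 213.2]
orientation: [-0.0, 1.0, 0.0, -0.002]
force: [-0.4, 0.2, -1.1]
width: 54.5
```

Emit:
jog_arm(targets="0 0 0 -50 0; 0 0 0 -50 0; 0 48.3 -21.1 -10 0; 0 48.3 -21.1 0 0; 0 48.3 -21.1 0 0")

```text
t: 16.7
tcp_pos: [542.9, -76.2, 326.5]
orientation: [-0.0, 1.0, -0.0, 0.001]
force: [0.9, -1.3, -0.0]
width: 54.2
```

Emit:
jog_arm(targets="0 48.4 -21 0 0; 0 0 0 0 0; 0 0 0 10 0; 0 0 0 10 0; 0 0 0 0 0")

```text
t: 17.32
tcp_pos: [496.0, -96.3, 303.2]
orientation: [-0.001, 1.0, 0.0, -0.001]
force: [-0.4, 0.7, -0.1]
width: 54.1
```

```bash

python3 -c "
from g import *
gap('8',zs=range(60,190,8))"
```

```text
[496.  -96.3 303.2] 54.052280106711464 [-0.4  0.7 -0.1]
side
   60.0 52.0 468.5 525.5 -98.4 -66.9
   68.0 50.0 470.3 522.9 -101.5 -66.8
   76.0 47.0 472.3 521.1 -94.9 -67.6
   84.0 45.0 473.4 518.1 -94.9 -71.1
   92.0 31.0 474.4 514.4 -94.3 -72.9
   100.0 13.0 464.8 523.0 -102.1 -63.7
   108.0 60.0 464.0 527.9 -94.4 -60.5
   116.0 62.0 467.0 526.1 -91.1 -64.0
   124.0 52.0 467.6 522.8 -96.9 -66.5
   132.0 40.0 469.2 523.2 -100.1 -56.1
   140.0 45.0 471.8 521.7 -90.5 -53.6
   148.0 36.0 472.9 518.5 -90.8 -53.9
   156.0 31.0 473.7 519.3 -90.8 -53.9
wrist
   60.0 287.0 466.1 483.3 -124.6 -73.7
   68.0 230.0 468.0 479.3 -120.8 -80.5
   76.0 37.0 469.3 472.8 -112.2 -87.4
   100.0 20.0 462.8 486.8 -130.2 -68.0
   108.0 650.0 462.3 496.7 -131.0 -65.8
   116.0 702.0 464.2 489.3 -128.8 -68.0
   124.0 750.0 465.7 490.6 -127.3 -69.0
   132.0 917.0 466.8 504.0 -135.1 -61.7
   140.0 1398.0 468.2 505.0 -136.1 -57.6
   148.0 1609.0 469.8 505.1 -136.2 -56.5
   156.0 1961.0 471.4 505.0 -136.1 -55.9
   164.0 1874.0 472.5 503.1 -136.2 -54.8
   172.0 4956.0 473.8 516.0 -136.3 -54.8
   180.0 967.0 483.7 506.1 -136.1 -55.0
   188.0 336.0 483.9 506.8 -136.1 -56.7
top
   108.0 15.0 463.4 479.0 -122.7 -68.9
   116.0 20.0 465.3 478.0 -119.7 -72.0
   124.0 14.0 467.0 477.5 -116.7 -72.0
   132.0 12.0 466.9 476.5 -113.7 -74.9
   140.0 12.0 468.8 476.3 -110.9 -77.7
   148.0 9.0 470.0 475.3 -108.1 -80.6
```

Emit:
jog_arm(targets="0 0 -0.8 14 0; 0 0 0 13 0; 0 0 0 8 0; 0 0 0 7 0; 0 0 0 0 0")

```text
t: 18.1
tcp_pos: [495.3, -97.6, 261.9]
orientation: [-0.0, 1.0, 0.0, -0.001]
force: [-0.4, 0.8, -1.8]
width: 54.2
```

Emit:
jog_arm(targets="80 0 0 0 0; 100 0 0 0 0; 100 0 0 0 0; 100 0 0 0 0; 100 0 0 0 0")

```text
t: 18.73
tcp_pos: [495.7, -97.6, 262.8]
orientation: [-0.0, 1.0, -0.0, 0.0]
force: [0.6, -0.1, 0.5]
width: 88.0
```

```bash

python3 -c "
from g import *
gap('9',zs=range(30,150,8))"
```

```text
[495.7 -97.6 262.8] 87.97972597100771 [ 0.6 -0.1  0.5]
side
   30.0 37.0 464.0 525.3 -97.8 -64.6
   38.0 60.0 464.3 527.0 -97.5 -60.9
   46.0 49.0 467.1 528.7 -98.8 -65.1
   54.0 40.0 465.1 527.5 -90.4 -60.9
   62.0 57.0 465.3 528.0 -94.7 -62.5
   70.0 57.0 466.5 526.2 -98.6 -63.7
   78.0 41.0 467.7 523.4 -98.0 -65.9
   86.0 28.0 470.6 523.6 -92.6 -69.3
   94.0 28.0 471.2 521.5 -96.1 -71.9
   102.0 25.0 472.4 519.0 -98.3 -72.1
   110.0 20.0 475.4 519.4 -93.9 -77.2
wrist
   30.0 26.0 462.4 483.8 -129.7 -69.8
   38.0 393.0 462.1 483.3 -128.7 -68.4
   46.0 121.0 463.7 472.4 -120.1 -80.1
   54.0 199.0 462.4 489.9 -130.9 -66.7
   62.0 587.0 462.7 496.8 -130.2 -66.9
   70.0 676.0 464.1 491.9 -129.3 -69.1
   78.0 713.0 465.5 496.5 -128.1 -70.3
   86.0 760.0 467.4 494.5 -127.2 -72.5
   94.0 928.0 468.3 504.7 -124.9 -54.6
   102.0 1060.0 469.7 504.3 -123.9 -54.6
   110.0 1200.0 471.6 504.9 -122.5 -54.3
   118.0 1252.0 473.0 504.0 -120.8 -53.6
   126.0 4198.0 474.5 501.6 -119.9 -53.6
   134.0 121.0 485.7 495.8 -56.0 -53.9
top
   62.0 13.0 462.6 478.2 -115.6 -68.2
   70.0 12.0 464.2 477.5 -121.1 -71.3
   78.0 14.0 466.1 473.9 -112.5 -77.4
   86.0 13.0 468.1 476.1 -117.9 -74.5
   94.0 12.0 470.0 475.3 -112.0 -80.3
```

View pics/wrist9.png

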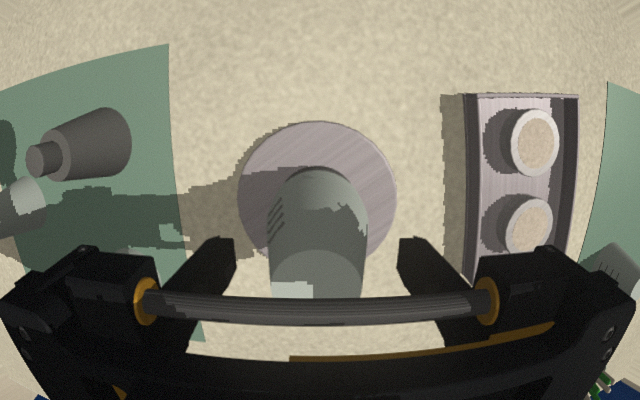

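```bash
cat >> h.py <<'E'
def cn(tag):
    for n in('top','side'):
        D=np.load(n+tag+'.npz')
        for i,s,zt,c,sz,col,k,p in blobs(D['d'],D,D['im']):
            if abs(sz-40).max()<6 or (zt>85): print(n,'px',s[:2]+s[2:4]//2,'zt %.1f'%zt,c.round(1),sz.round(1),col.round())
E
python3 -c "
from h import *
cn('9')"
```

```text
top px [228 155] zt 100.5 [742.7 236.6] [ 55.1 166.8] [89. 79. 65.]
top px [400 156] zt 74.4 [ 771.6 -328.2] [42.2 37.1] [ 9. 35. 83.]
top px [359 165] zt 123.7 [ 727.8 -195.4] [23.  23.7] [77. 81. 87.]
top px [431 172] zt 73.3 [ 723.7 -426.2] [38.7 37.8] [ 8. 35. 85.]
top px [200 203] zt 74.3 [585.2 291.5] [39.6 40.5] [85. 88. 83.]
top px [385 216] zt 73.6 [ 577.9 -284.6] [39.4 39. ] [ 98. 100.  95.]
top px [151 229] zt 74.5 [498.4 428.4] [38.9 40.6] [84. 86. 82.]
top px [434 244] zt 74.0 [ 499.5 -432.3] [38.2 38.7] [77. 78. 74.]
top px [324 247] zt 110.8 [473.2 -94.7] [ 2.8 22.9] [76. 76. 74.]
top px [386 261] zt 94.0 [ 438.1 -292.1] [20.  21.2] [58. 55. 54.]
top px [498 265] zt 73.4 [ 445.5 -621.3] [40.4 41.2] [97.  5.  4.]
side px [383 163] zt 68.9 [ 449.3 -617.3] [37.3 39.3] [122.  54.  49.]
side px [308 174] zt 69.4 [ 727.2 -425.7] [39.8 45.1] [ 63.  74. 112.]
side px [290 192] zt 119.0 [ 729.8 -194.1] [26.1 24.2] [109. 114. 119.]
side px [378 197] zt 90.0 [ 441.5 -291.8] [20.7 19.9] [87. 85. 81.]
side px [354 222] zt 143.2 [485.8 -25. ] [42.6 26.6] [ 99. 100.  95.]
side px [235 282] zt 98.6 [743.3 293.8] [53.  53.7] [116. 108.  93.]
side px [287 316] zt 69.9 [586.3 291.7] [40.3 42.5] [130. 132. 126.]
side px [310 379] zt 70.0 [498.2 429.5] [40.6 40.6] [125. 129. 122.]
```

Emit:
jog_arm(targets="100 0 0 -60 0; 100 -20.8 -46.9 0 0; 100 -20.8 -46.9 0 0; 100 -20.8 -46.9 0 0; 100 -20.8 -46.9 0 0")

```text
t: 19.5
tcp_pos: [579.5, -286.7, 322.7]
orientation: [-0.0, 1.0, 0.0, 0.0]
force: [-0.4, 0.4, 0.8]
width: 88.2
```

Emit:
jog_arm(targets="100 0 0 55 0; 100 0 0 50 0; 100 0 0 23 0; 100 0 0 0 0")

```text
t: 20.0
tcp_pos: [577.6, -284.6, 191.7]
orientation: [-0.0, 1.0, 0.001, -0.003]
force: [-0.8, 0.2, 1.2]
width: 88.0
```

```bash
cat >> g.py <<'E'
def at(tag,cx,cy):
    print(observe()['tcp_pos'])
    for n in ('wrist',):
        im,d,P=snap(n,n+tag);X=wcloud(d,P)
        for a in range(4,80,8):
            q=X[(np.hypot(X[...,0]-cx,X[...,1]-cy)<40)&(X[...,2]>a)&(X[...,2]<a+8)]
            r=33-13*(a+3)/70
            if len(q)>50: print(n,a,len(q),q.min(0).round(1),q.max(0).round(1),'cx',(q[:,0].min()+r).round(1),'cy',((q[:,1].min()+q[:,1].max())/2).round(1))
E
python3 -c "
from g import *
at('10',578.5,-285)"
```

```text
[ 577.55938746 -284.55927306  191.7018853 ]
wrist 4 694 [ 546.2 -320.2    4. ] [ 573.4 -258.    12. ] cx 577.9 cy -289.1
wrist 12 782 [ 547.4 -318.2   12. ] [ 579.7 -258.8   20. ] cx 577.6 cy -288.5
wrist 20 815 [ 549.1 -316.9   20. ] [ 573.5 -260.6   28. ] cx 577.8 cy -288.8
wrist 28 900 [ 550.4 -315.8   28. ] [ 574.7 -261.6   36. ] cx 577.6 cy -288.7
wrist 36 986 [ 551.7 -314.5   36. ] [ 579.8 -262.9   44. ] cx 577.4 cy -288.7
wrist 44 1084 [ 553.  -313.1   44. ] [ 579.7 -264.8   52. ] cx 577.3 cy -288.9
wrist 52 1182 [ 554.4 -311.6   52. ] [ 578.9 -265.6   60. ] cx 577.2 cy -288.6
wrist 60 1282 [ 556.  -310.3   60. ] [ 591.7 -267.8   68. ] cx 577.3 cy -289.0
wrist 68 3434 [ 557.3 -308.2   68. ] [ 598.  -269.2   71.5] cx 577.1 cy -288.7
```

View pics/wrist10.png

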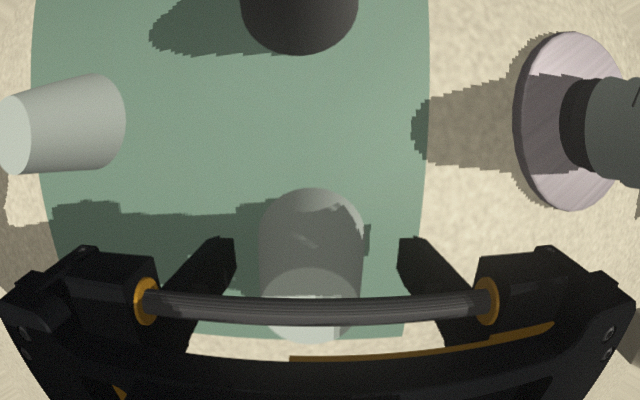

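Emit:
jog_arm(targets="0 0 0 0 0; 0 0 0 0 0; 0 0 0 0 0; 0 0 0 0 0; 0 0 0 -20 0")

```text
t: 20.68
tcp_pos: [577.9, -284.6, 213.6]
orientation: [-0.0, 1.0, 0.001, -0.002]
force: [-0.7, -0.7, -0.5]
width: 54.4
```

Emit:
jog_arm(targets="0 0 0 -60 0; 0 0 0 -60 0; 0 20.6 46.9 -10 0; 0 20.6 46.9 0 0; 0 20.6 46.9 0 0")

```text
t: 21.3
tcp_pos: [516.3, -143.3, 346.5]
orientation: [0.0, 1.0, -0.0, 0.001]
force: [-0.3, 0.2, -0.8]
width: 54.1
```

Emit:
jog_arm(targets="0 20.6 46.9 0 0; 0 0 0 0 0; 0 0 0 10 0; 0 0 0 8 0; 0 0 0 0 0")

```text
t: 21.92
tcp_pos: [496.3, -98.4, 325.3]
orientation: [0.001, 1.0, 0.0, -0.001]
force: [0.5, 0.5, -0.1]
width: 54.1
```

```bash

python3 -c "
from g import *
gap('11',zs=range(70,200,8))"
```

```text
[496.3 -98.4 325.3] 54.12793272296465 [ 0.5  0.5 -0.1]
side
   70.0 54.0 466.9 525.9 -99.3 -64.9
   78.0 53.0 469.5 522.6 -88.1 -66.3
   86.0 51.0 470.2 523.5 -91.4 -68.0
   94.0 50.0 471.4 521.3 -96.9 -69.9
   102.0 47.0 472.5 519.0 -102.4 -71.5
   110.0 43.0 475.2 519.7 -93.3 -74.0
   118.0 12.0 480.8 509.2 -82.7 -73.4
   126.0 54.0 463.6 527.3 -100.6 -64.0
   134.0 55.0 465.6 522.7 -91.1 -64.4
   142.0 62.0 466.8 525.2 -95.4 -67.0
   150.0 44.0 467.8 523.3 -96.6 -61.7
   158.0 45.0 468.7 519.6 -98.2 -57.0
   166.0 50.0 471.7 520.1 -92.7 -54.6
   174.0 41.0 472.7 518.1 -93.0 -54.6
   182.0 30.0 473.2 518.6 -93.4 -54.2
   190.0 15.0 486.7 505.4 -60.7 -54.1
wrist
   70.0 314.0 464.3 487.6 -128.0 -69.6
   78.0 309.0 466.0 485.4 -124.5 -72.1
   86.0 243.0 467.8 479.0 -121.7 -77.8
   94.0 47.0 469.1 473.5 -110.2 -84.9
   126.0 353.0 461.9 496.3 -132.9 -67.9
   134.0 681.0 462.1 495.3 -131.3 -68.1
   142.0 700.0 464.1 489.5 -130.1 -70.7
   150.0 792.0 465.6 491.4 -129.1 -71.7
   158.0 1213.0 466.6 505.3 -136.4 -60.6
   166.0 1433.0 468.6 505.3 -136.1 -59.1
   174.0 1740.0 469.7 504.8 -136.2 -58.2
   182.0 1882.0 471.3 505.4 -136.5 -56.8
   190.0 1822.0 472.7 501.6 -136.5 -56.6
   198.0 4804.0 474.2 515.3 -136.2 -55.8
top
   70.0 18.0 464.2 483.0 -118.3 -68.1
   134.0 21.0 463.6 479.3 -124.7 -69.2
   142.0 17.0 465.4 478.3 -119.1 -72.1
   150.0 16.0 465.4 477.0 -118.8 -75.1
   158.0 16.0 467.1 476.5 -115.9 -77.9
   174.0 11.0 470.5 475.1 -110.3 -83.4
```

Emit:
jog_arm(targets="0 0 0.8 15 0; 0 0 0 15 0; 0 0 0 9 0; 0 0 0 8 0; 0 0 0 0 0")

```text
t: 22.7
tcp_pos: [496.3, -96.8, 278.9]
orientation: [-0.0, 1.0, 0.0, -0.001]
force: [0.1, -0.0, 0.2]
width: 54.2
```

Emit:
jog_arm(targets="80 0 0 0 0; 100 0 0 0 0; 100 0 0 0 0; 100 0 0 0 0; 100 0 0 0 0")

```text
t: 23.32
tcp_pos: [496.5, -96.8, 279.8]
orientation: [-0.0, 1.0, -0.0, 0.0]
force: [-0.1, -0.0, 0.7]
width: 88.3
```

```bash

python3 -c "
from g import *
gap('12',zs=range(46,170,8)); cn('12')"
```

```text
[496.5 -96.8 279.8] 88.29549948250884 [-0.1 -0.   0.7]
side
   46.0 51.0 466.6 528.3 -96.0 -62.0
   54.0 39.0 464.9 526.8 -88.8 -61.9
   62.0 53.0 465.2 528.0 -95.6 -62.8
   70.0 43.0 464.4 529.0 -97.3 -63.0
   78.0 62.0 464.8 527.3 -102.1 -63.1
   86.0 59.0 467.4 525.7 -94.4 -64.2
   94.0 40.0 468.2 524.9 -94.0 -67.3
   102.0 32.0 469.4 521.7 -97.5 -69.7
   110.0 28.0 470.1 522.3 -101.4 -73.7
   118.0 26.0 473.3 520.9 -96.3 -72.6
   126.0 21.0 474.4 517.7 -92.2 -73.8
wrist
   46.0 87.0 463.6 471.9 -117.3 -77.8
   54.0 149.0 462.1 482.4 -129.6 -70.0
   62.0 294.0 462.9 478.4 -125.5 -71.6
   70.0 128.0 462.6 496.7 -132.0 -66.4
   78.0 601.0 462.7 496.9 -130.7 -66.4
   86.0 621.0 464.1 490.4 -129.5 -69.3
   94.0 686.0 465.5 496.5 -127.8 -70.3
   102.0 759.0 466.9 492.6 -126.8 -72.1
   110.0 870.0 467.9 504.3 -125.5 -54.2
   118.0 1038.0 469.8 504.9 -123.8 -54.3
   126.0 1122.0 471.0 504.7 -122.5 -53.8
   134.0 1120.0 472.5 503.5 -121.6 -53.5
   142.0 4483.0 473.7 501.5 -120.1 -53.5
   150.0 93.0 486.3 496.8 -55.3 -53.6
   158.0 16.0 486.4 491.7 -55.1 -53.8
top
   54.0 10.0 462.8 475.8 
[... 685 characters left out ...]
9. 88.]
top px [386 261] zt 94.3 [ 438.2 -292.1] [20.3 20.2] [58. 56. 54.]
top px [498 265] zt 73.3 [ 446.8 -621.1] [37.9 39.8] [95.  5.  4.]
side px [383 163] zt 69.3 [ 448.8 -623.7] [37.8 42.4] [119.  53.  49.]
side px [308 174] zt 69.0 [ 728.2 -425.1] [40.1 39.4] [ 63.  74. 112.]
side px [290 192] zt 119.1 [ 729.4 -193.5] [23.7 25.5] [109. 114. 119.]
side px [378 197] zt 89.9 [ 441.5 -291.5] [20.9 24.5] [86. 85. 81.]
side px [355 220] zt 152.7 [497.4 -38.4] [20.5 10.8] [103. 104.  99.]
side px [235 281] zt 98.4 [743.3 294.6] [53.3 55. ] [115. 108.  92.]
side px [287 315] zt 70.0 [586.2 292.4] [40.2 40.6] [129. 132. 125.]
side px [310 379] zt 70.0 [498.5 428.7] [40.6 40.6] [125. 128. 122.]
```

View pics/wrist12.png

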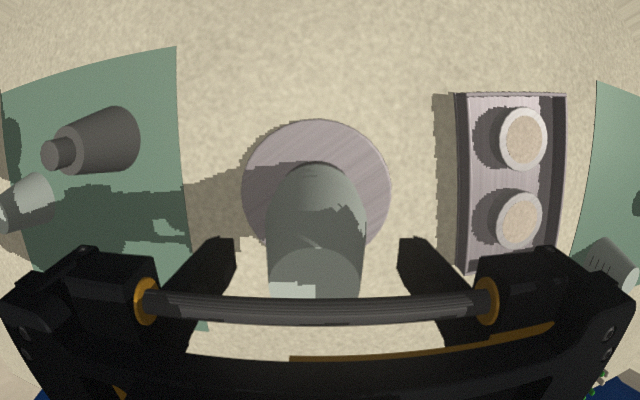

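Emit:
jog_arm(targets="100 0 0 -60 0; 100 0 -48 -10 0; 100 -0.5 -57.5 0 0; 100 -0.5 -57.5 0 0; 100 -0.5 -57.5 0 0")

```text
t: 24.1
tcp_pos: [497.9, -319.1, 349.9]
orientation: [-0.0, 1.0, -0.0, 0.0]
force: [0.5, -0.6, 0.3]
width: 87.9
```

Emit:
jog_arm(targets="100 -0.5 -57.5 0 0; 100 -0.5 -57.5 10 0; 100 0 0 58 0; 100 0 0 50 0; 100 0 0 0 0")

```text
t: 24.72
tcp_pos: [496.8, -430.6, 226.1]
orientation: [0.0, 1.0, 0.004, -0.004]
force: [-0.5, 0.8, 0.2]
width: 88.1
```

```bash

python3 -c "
from g import *
at('13',499,-434)"
```

```text
[ 496.79508019 -430.61173813  226.11466507]
wrist 4 480 [ 467.  -468.6    4. ] [ 498.3 -406.    12. ] cx 498.7 cy -437.3
wrist 12 505 [ 468.5 -468.4   12. ] [ 502.2 -406.5   20. ] cx 498.7 cy -437.4
wrist 20 559 [ 469.6 -467.    20. ] [ 501.  -408.4   28. ] cx 498.3 cy -437.7
wrist 28 601 [ 471.2 -464.8   28. ] [ 501.8 -409.9   36. ] cx 498.4 cy -437.4
wrist 36 634 [ 472.7 -463.1   36. ] [ 507.9 -410.6   44. ] cx 498.4 cy -436.8
wrist 44 652 [ 473.9 -460.6   44. ] [ 501.1 -412.6   52. ] cx 498.2 cy -436.6
wrist 52 692 [ 475.7 -459.7   52. ] [ 501.3 -414.    60. ] cx 498.5 cy -436.8
wrist 60 777 [ 476.9 -457.8   60. ] [ 516.3 -415.3   68. ] cx 498.2 cy -436.5
wrist 68 4151 [ 478.  -457.2   68. ] [ 516.6 -416.7   71.5] cx 497.8 cy -437.0
```

View pics/wrist13.png

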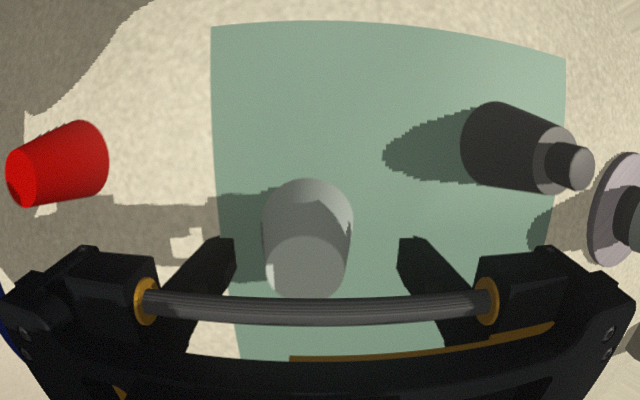

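Emit:
jog_arm(targets="100 0 0 37 0; 100 0 0 0 0; 100 0 0 0 0; 0 0 0 0 0; 0 0 0 0 0")

```text
t: 25.4
tcp_pos: [499.6, -432.7, 196.4]
orientation: [-0.0, 1.0, -0.001, 0.001]
force: [-0.1, 0.5, 1.6]
width: 69.8
```

Emit:
jog_arm(targets="0 0 0 0 0; 0 0 0 0 0; 0 0 0 0 0; 0 0 0 0 0")

```text
t: 25.9
tcp_pos: [499.1, -432.5, 195.0]
orientation: [-0.0, 1.0, -0.0, 0.0]
force: [-0.9, 1.2, 3.3]
width: 53.9
```

Emit:
jog_arm(targets="0 0 0 -20 0; 0 0 0 -60 0; 0 0 0 -60 0; 0 0.5 50 -25 0; 0 0.5 57 0 0")

```text
t: 26.52
tcp_pos: [498.8, -325.5, 364.8]
orientation: [0.001, 1.0, -0.002, 0.003]
force: [1.1, 1.2, -1.2]
width: 53.5
```

Emit:
jog_arm(targets="0 0.5 57 0 0; 0 0.5 57 0 0; 0 0.5 57 0 0; 0 0.5 57.2 0 0; 0 0 0 0 0")

```text
t: 27.15
tcp_pos: [495.5, -93.9, 360.6]
orientation: [-0.003, 1.0, 0.0, 0.0]
force: [-0.2, -0.3, -1.3]
width: 53.9
```

Emit:
jog_arm(targets="0 0 0 10 0; 0 0 0 5 0; 0 0 0 0 0")

```text
t: 27.52
tcp_pos: [495.6, -98.3, 343.7]
orientation: [0.001, 1.0, 0.0, -0.001]
force: [-0.5, -0.1, -0.3]
width: 54.2
```

```bash

python3 -c "
from g import *
gap('14',zs=range(86,200,8))"
```

```text
[495.6 -98.3 343.7] 54.220674337102096 [-0.5 -0.1 -0.3]
side
   86.0 54.0 467.7 526.8 -91.4 -63.2
   94.0 59.0 467.9 524.8 -93.2 -64.6
   102.0 57.0 469.3 521.8 -102.4 -67.8
   110.0 46.0 472.4 522.6 -93.3 -69.1
   118.0 47.0 473.1 521.1 -97.8 -70.0
   126.0 45.0 474.2 517.8 -97.0 -70.2
   134.0 29.0 477.4 518.2 -92.6 -73.9
   142.0 26.0 464.5 526.9 -91.1 -65.5
   150.0 67.0 465.0 527.7 -97.4 -63.3
   158.0 63.0 465.4 526.6 -99.4 -66.3
   166.0 53.0 468.9 523.4 -92.2 -67.3
   174.0 44.0 470.1 524.1 -97.3 -55.6
   182.0 51.0 470.5 522.3 -100.5 -55.8
   190.0 48.0 472.1 519.1 -98.9 -54.2
   198.0 39.0 474.4 519.5 -94.5 -54.6
wrist
   86.0 304.0 464.0 489.2 -129.1 -69.1
   94.0 303.0 465.7 486.7 -126.5 -71.6
   102.0 286.0 467.3 481.0 -123.2 -74.9
   110.0 188.0 469.0 477.9 -118.8 -79.5
   142.0 148.0 462.2 491.5 -132.8 -67.6
   150.0 653.0 462.8 494.0 -132.6 -67.8
   158.0 708.0 464.4 493.4 -131.6 -69.1
   166.0 770.0 465.8 490.1 -129.1 -71.3
   174.0 996.0 467.0 502.6 -135.9 -61.2
   182.0 1387.0 468.4 504.1 -136.1 -59.3
   190.0 1632.0 469.6 504.3 -136.1 -58.9
   198.0 1942.0 471.3 504.7 -136.2 -57.8
top
   86.0 20.0 465.2 487.3 -117.9 -65.1
   94.0 12.0 467.1 478.2 -120.5 -71.5
   150.0 15.0 464.5 480.3 -124.1 -69.4
   158.0 21.0 464.5 478.9 -121.1 -72.3
   166.0 15.0 466.0 477.9 -118.5 -75.2
   174.0 17.0 467.7 476.7 -115.6 -78.0
   182.0 11.0 469.6 476.7 -112.6 -78.0
   190.0 12.0 471.2 476.2 -109.8 -80.7
```

Emit:
jog_arm(targets="0 0 0.3 15 0; 0 0 0 15 0; 0 0 0 9 0; 0 0 0 7 0; 0 0 0 0 0")

```text
t: 28.3
tcp_pos: [495.8, -96.7, 298.0]
orientation: [-0.0, 1.0, 0.0, -0.001]
force: [-0.0, -0.3, -0.3]
width: 53.8
```

Emit:
jog_arm(targets="80 0 0 0 0; 100 0 0 0 0; 100 0 0 0 0; 100 0 0 0 0; 100 0 0 0 0")

```text
t: 28.92
tcp_pos: [496.0, -96.8, 298.8]
orientation: [-0.0, 1.0, -0.0, 0.0]
force: [-0.4, -0.4, -0.6]
width: 88.1
```

```bash

python3 -c "
from g import *
gap('15',zs=range(62,190,8)); cn('15')"
```

```text
[496.  -96.8 298.8] 88.07426244086574 [-0.4 -0.4 -0.6]
side
   62.0 50.0 465.2 524.2 -91.1 -62.6
   70.0 48.0 464.3 529.4 -95.4 -63.6
   78.0 54.0 464.8 526.4 -100.0 -63.2
   86.0 54.0 467.3 526.9 -92.0 -64.1
   94.0 39.0 465.2 525.8 -87.1 -63.3
   102.0 65.0 465.5 528.1 -93.3 -63.7
   110.0 54.0 466.6 525.9 -95.3 -65.3
   118.0 35.0 468.3 523.1 -103.3 -69.2
   126.0 32.0 470.8 523.2 -94.3 -69.1
   134.0 27.0 471.9 522.0 -96.0 -71.3
   142.0 26.0 472.9 518.7 -97.8 -72.8
   150.0 18.0 475.9 519.1 -91.4 -75.2
wrist
   62.0 207.0 462.9 479.2 -125.7 -70.6
   70.0 98.0 462.1 484.3 -129.9 -68.1
   78.0 398.0 462.9 481.3 -128.2 -70.5
   86.0 65.0 464.5 472.3 -115.5 -78.4
   94.0 310.0 462.5 490.7 -131.3 -66.9
   102.0 670.0 462.7 493.3 -131.2 -67.5
   110.0 684.0 464.2 494.3 -131.0 -69.1
   118.0 760.0 466.2 494.7 -129.3 -71.0
   126.0 856.0 467.4 504.0 -127.4 -54.2
   134.0 1021.0 469.4 504.5 -125.3 -54.2
   142.0 1133.0 470.7 503.9 -123.7 -54.0
   150.0 1200.0 471.9 504.5 -121.9 -53.5
   158.0 1154.0 473.5 499.4 -120.4 -53.6
   166.0 3773.0 475.2 516.1 -119.7 -53.5
   174.0 49.0 485.6 492
[... 708 characters left out ...]
8. 87.]
top px [386 261] zt 93.6 [ 438.1 -292.3] [20.1 20.6] [58. 56. 55.]
top px [498 265] zt 73.0 [ 446.7 -621.2] [38.1 40.8] [93.  5.  4.]
side px [383 163] zt 69.1 [ 449.1 -619.2] [37.2 40.4] [117.  53.  48.]
side px [308 174] zt 69.4 [ 728.2 -424.7] [39.2 36.3] [ 63.  74. 112.]
side px [290 193] zt 118.7 [ 729.6 -193.9] [23.4 28. ] [109. 113. 119.]
side px [378 197] zt 90.2 [ 441.6 -292.9] [20.8 26.3] [86. 85. 81.]
side px [355 217] zt 155.0 [497.5 -63.8] [43.3 55.2] [108. 110. 104.]
side px [235 281] zt 98.8 [742.7 294.3] [53.2 54. ] [115. 107.  92.]
side px [287 316] zt 70.0 [586.2 291.5] [39.8 40. ] [129. 132. 125.]
side px [310 379] zt 69.9 [498.6 428.9] [40.1 41.9] [125. 128. 122.]
```

View pics/side15.png

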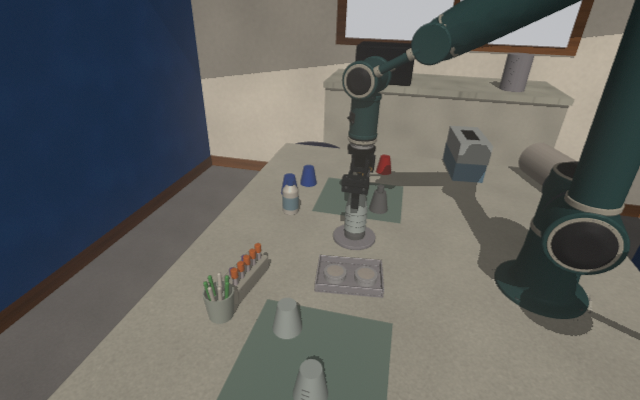

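Emit:
jog_arm(targets="100 0 0 -60 0; 100 -12.9 55.5 0 0; 100 -12.9 55.5 0 0; 100 -12.9 55.5 0 0; 100 -12.9 55.5 0 0")

```text
t: 29.7
tcp_pos: [547.7, 126.9, 358.9]
orientation: [-0.0, 1.0, -0.0, 0.0]
force: [0.2, -0.5, 0.5]
width: 88.2
```

Emit:
jog_arm(targets="100 -12.9 55.5 0 0; 100 -12.9 55.5 0 0; 100 -12.6 55.5 0 0; 100 0 0 60 0; 100 0 0 50 0")

```text
t: 30.32
tcp_pos: [585.8, 292.9, 247.3]
orientation: [-0.001, 1.0, 0.0, 0.0]
force: [0.4, -0.6, -0.2]
width: 88.1
```

Emit:
jog_arm(targets="100 0 0 20 0; 100 0 0 0 0; 100 0 0 0 0")

```text
t: 30.7
tcp_pos: [587.2, 292.0, 231.2]
orientation: [0.0, 1.0, 0.001, 0.002]
force: [0.8, 0.5, -0.1]
width: 88.3
```

```bash

python3 -c "
from g import *
at('16',586,290)"
```

```text
[587.16112131 291.99800941 231.1870207 ]
wrist 4 450 [553.6 257.    4. ] [587.3 319.9  12. ] cx 585.3 cy 288.4
wrist 12 457 [555.3 257.2  12. ] [588.6 317.9  19.9] cx 585.5 cy 287.6
wrist 20 514 [556.7 258.5  20. ] [588.  317.2  27.9] cx 585.4 cy 287.9
wrist 28 548 [558.4 260.4  28. ] [589.9 315.6  36. ] cx 585.7 cy 288.0
wrist 36 610 [559.8 261.9  36. ] [588.6 314.8  44. ] cx 585.5 cy 288.3
wrist 44 612 [561.1 264.3  44. ] [587.5 313.   52. ] cx 585.3 cy 288.7
wrist 52 637 [562.3 266.2  52. ] [588.9 311.   60. ] cx 585.0 cy 288.6
wrist 60 704 [563.9 267.8  60. ] [604.1 310.3  68. ] cx 585.2 cy 289.0
wrist 68 4237 [565.5 268.5  68. ] [606.1 309.   71.4] cx 585.3 cy 288.7
```

View pics/wrist16.png

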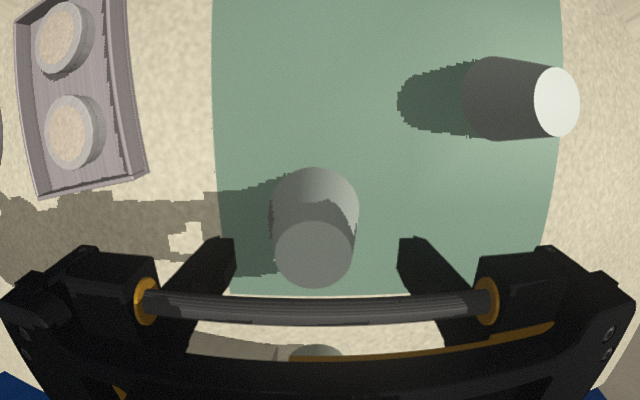

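Emit:
jog_arm(targets="100 1.2 0 37 0; 100 0 0 0 0; 0 0 0 0 0; 0 0 0 0 0; 0 0 0 0 0")

```text
t: 31.38
tcp_pos: [585.3, 291.9, 193.1]
orientation: [-0.0, 1.0, 0.0, 0.001]
force: [-0.1, 0.3, -0.5]
width: 60.1
```

Emit:
jog_arm(targets="0 0 0 0 0; 0 0 0 0 0; 0 0 0 0 0")

```text
t: 31.75
tcp_pos: [585.2, 291.9, 192.6]
orientation: [-0.0, 1.0, 0.0, 0.001]
force: [-0.8, -1.4, 6.2]
width: 55.2
```

Emit:
jog_arm(targets="0 0 0 -20 0; 0 0 0 -60 0; 0 0 0 -60 0; 0 0 0 -45 0; 0 12.8 -55.5 0 0")

```text
t: 32.38
tcp_pos: [573.7, 238.5, 383.9]
orientation: [-0.002, 1.0, 0.003, 0.006]
force: [0.7, -1.2, -1.0]
width: 55.6
```

Emit:
jog_arm(targets="0 12.8 -55.5 0 0; 0 12.8 -55.5 0 0; 0 12.8 -55.5 0 0; 0 12.8 -55.5 0 0; 0 12.8 -55.5 0 0")

```text
t: 33.0
tcp_pos: [507.0, -42.8, 377.6]
orientation: [-0.0, 1.0, -0.0, 0.0]
force: [0.8, -0.4, -0.8]
width: 55.5
```

Emit:
jog_arm(targets="0 12.6 -55.8 0 0; 0 0 0 0 0; 0 0 0 10 0; 0 0 0 5 0; 0 0 0 0 0")

```text
t: 33.62
tcp_pos: [495.3, -95.8, 360.6]
orientation: [-0.001, 1.0, 0.0, -0.001]
force: [-0.4, 0.1, -1.1]
width: 55.2
```

```bash

python3 -c "
from g import *
gap('17',zs=range(94,220,8))"
```

```text
[495.3 -95.8 360.6] 55.19966851173818 [-0.4  0.1 -1.1]
side
   94.0 42.0 465.4 526.2 -89.9 -63.1
   102.0 64.0 465.5 527.8 -93.5 -64.6
   110.0 57.0 467.0 526.4 -97.0 -63.9
   118.0 54.0 468.2 522.3 -103.0 -67.5
   126.0 52.0 471.2 523.5 -94.4 -69.0
   134.0 50.0 472.0 521.5 -97.9 -69.6
   142.0 47.0 472.8 519.0 -98.0 -70.7
   150.0 42.0 475.4 519.1 -91.3 -73.4
   166.0 64.0 463.7 528.1 -99.2 -63.1
   174.0 63.0 466.5 526.3 -90.7 -63.1
   182.0 57.0 467.7 523.5 -92.1 -61.2
   190.0 46.0 468.9 524.7 -96.9 -54.8
   198.0 44.0 471.6 523.2 -95.3 -53.6
   206.0 39.0 472.4 519.7 -93.3 -53.7
   214.0 31.0 473.6 520.2 -94.6 -53.9
wrist
   94.0 154.0 462.7 490.0 -131.4 -67.6
   102.0 324.0 462.8 491.9 -131.1 -68.1
   110.0 346.0 464.9 492.2 -130.9 -70.8
   118.0 319.0 466.6 486.9 -127.2 -73.3
   126.0 256.0 467.6 481.6 -123.2 -78.6
   134.0 88.0 469.2 475.3 -115.8 -87.0
   166.0 498.0 462.3 488.1 -129.0 -66.0
   174.0 721.0 463.4 491.9 -128.9 -66.9
   182.0 781.0 465.1 491.1 -126.5 -68.0
   190.0 1015.0 466.3 499.8 -135.5 -59.2
   198.0 1426.0 468.2 503.8 -136.0 -56.3
   206.0 1672.0 469.2 504.3 -136.0 -56.1
   214.0 1985.0 470.8 504.5 -136.1 -55.1
top
   94.0 10.0 464.3 483.3 -125.7 -65.5
   102.0 20.0 463.7 485.7 -125.4 -65.5
   110.0 17.0 465.8 481.4 -122.4 -74.8
   166.0 11.0 463.0 475.2 -115.8 -69.9
   174.0 21.0 464.5 479.8 -120.8 -67.0
   182.0 18.0 466.4 479.1 -118.0 -69.9
   190.0 16.0 466.3 475.5 -115.1 -75.5
   198.0 15.0 468.2 477.1 -114.9 -78.3
   206.0 11.0 469.5 475.8 -109.5 -80.9
```

Emit:
jog_arm(targets="0 0 -1.2 14 0; 0 0 0 14 0; 0 0 0 9 0; 0 0 0 7 0; 0 0 0 0 0")

```text
t: 34.4
tcp_pos: [495.1, -98.3, 316.9]
orientation: [-0.0, 1.0, 0.0, -0.001]
force: [-0.3, 0.5, -0.8]
width: 55.2
```

Emit:
jog_arm(targets="80 0 0 0 0; 100 0 0 0 0; 100 0 0 0 0; 100 0 0 0 0; 100 0 0 0 0")

```text
t: 35.02
tcp_pos: [495.4, -98.3, 317.8]
orientation: [-0.0, 1.0, -0.0, 0.0]
force: [-0.6, 0.1, 1.0]
width: 88.2
```

```bash

python3 -c "
from g import *
gap('18',zs=range(86,200,8)); cn('18')"
```

```text
[495.4 -98.3 317.8] 88.21523608565714 [-0.6  0.1  1. ]
side
   86.0 52.0 467.4 526.9 -92.2 -65.0
   94.0 46.0 465.1 526.6 -91.8 -62.9
   102.0 59.0 466.1 527.6 -93.6 -64.2
   110.0 40.0 467.1 520.7 -93.6 -64.5
   118.0 59.0 464.8 528.8 -94.7 -64.0
   126.0 64.0 465.3 527.1 -100.4 -65.0
   134.0 44.0 469.0 523.2 -91.8 -64.7
   142.0 32.0 469.7 525.5 -97.8 -67.4
   150.0 33.0 470.5 522.2 -101.0 -69.0
   158.0 27.0 472.9 519.9 -90.9 -73.6
   166.0 25.0 474.7 520.6 -94.9 -76.6
   174.0 14.0 477.7 517.2 -89.1 -76.1
wrist
   86.0 40.0 464.6 470.6 -114.4 -80.1
   94.0 216.0 462.5 483.0 -129.6 -69.2
   102.0 371.0 462.7 480.1 -127.6 -71.9
   110.0 9.0 464.5 466.7 -109.8 -91.7
   118.0 513.0 462.3 490.0 -131.5 -67.6
   126.0 701.0 463.6 497.2 -131.1 -68.6
   134.0 775.0 464.8 498.7 -129.4 -69.8
   142.0 786.0 466.8 497.2 -129.1 -70.8
   150.0 1030.0 468.1 504.6 -127.8 -54.7
   158.0 1142.0 469.6 503.6 -126.3 -54.6
   166.0 1275.0 471.2 504.6 -123.5 -54.6
   174.0 1343.0 472.7 504.0 -121.9 -54.2
   182.0 4078.0 474.7 517.0 -120.4 -54.3
   190.0 472.0 475.9 513.8 -119.4 -53.9
top
   102.0 13.0 
[... 580 characters left out ...]
. 86. 82.]
top px [323 250] zt 154.0 [471.5 -97.1] [ 7.  32.9] [91. 87. 87.]
top px [386 261] zt 93.9 [ 438.2 -292.4] [20.4 20.7] [58. 56. 54.]
top px [498 265] zt 72.9 [ 446.6 -621. ] [37.6 40. ] [91.  5.  4.]
side px [384 163] zt 69.2 [ 449.1 -622.2] [37.1 40.6] [114.  53.  48.]
side px [308 174] zt 68.8 [ 728.3 -423.8] [39.3 38.1] [ 63.  74. 112.]
side px [290 192] zt 119.0 [ 730.  -194.5] [24.4 26.6] [109. 114. 119.]
side px [378 197] zt 90.0 [ 441.6 -292.4] [20.8 25.6] [86. 85. 81.]
side px [355 215] zt 157.4 [496.8 -70.5] [50.9 61.2] [115. 117. 111.]
side px [235 281] zt 98.7 [743.5 294. ] [53.5 54.3] [115. 107.  92.]
side px [310 379] zt 69.9 [498.1 428.4] [40.5 42.3] [125. 128. 122.]
```

View pics/wrist18.png

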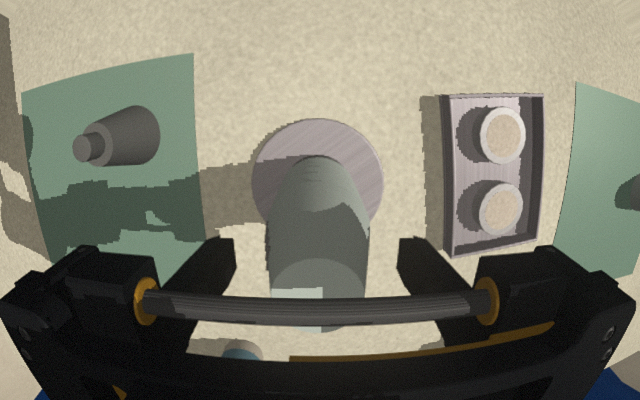

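Emit:
jog_arm(targets="100 0 0 -60 0; 100 -0.3 58.5 0 0; 100 -0.3 58.5 0 0; 100 -0.3 58.5 0 0; 100 -0.3 58.5 0 0")

```text
t: 35.8
tcp_pos: [496.3, 137.4, 378.0]
orientation: [0.0, 1.0, 0.0, 0.0]
force: [1.0, -0.1, 0.6]
width: 88.1
```

Emit:
jog_arm(targets="100 -0.3 58.5 0 0; 100 -0.3 58.5 0 0; 100 -0.3 58.5 0 0; 100 -0.3 58.5 0 0; 100 -0.3 58.5 0 0")

```text
t: 36.42
tcp_pos: [497.7, 430.2, 377.6]
orientation: [-0.0, 1.0, -0.0, 0.0]
force: [0.5, 0.2, 1.2]
width: 87.8
```

Emit:
jog_arm(targets="100 0 0 60 0; 100 0 0 60 0; 100 0 0 25 0; 100 0 0 0 0; 100 0 0 0 0")

```text
t: 37.05
tcp_pos: [498.7, 428.6, 234.2]
orientation: [-0.0, 1.0, 0.001, 0.001]
force: [0.9, 0.5, 0.9]
width: 88.0
```

```bash

python3 -c "
from g import *
at('19',498.5,426)"
```

```text
[498.68871602 428.64762306 234.17165267]
wrist 4 444 [465.8 394.7   4. ] [501.  457.7  12. ] cx 497.5 cy 426.2
wrist 12 461 [467.4 395.4  12. ] [500.6 458.2  20. ] cx 497.6 cy 426.8
wrist 20 486 [468.6 398.3  20. ] [497.7 455.6  28. ] cx 497.3 cy 426.9
wrist 28 518 [470.3 399.   28.1] [499.8 454.2  36. ] cx 497.5 cy 426.6
wrist 36 587 [471.8 401.   36. ] [506.5 452.4  44. ] cx 497.6 cy 426.7
wrist 44 597 [473.2 401.8  44. ] [500.4 450.8  52. ] cx 497.5 cy 426.3
wrist 52 620 [474.5 403.5  52. ] [500.7 449.1  60. ] cx 497.3 cy 426.3
wrist 60 665 [476. 405.  60.] [514.7 447.   68. ] cx 497.3 cy 426.0
wrist 68 4092 [477.  406.4  68. ] [518.1 446.5  71.5] cx 496.8 cy 426.4
```

View pics/wrist19.png

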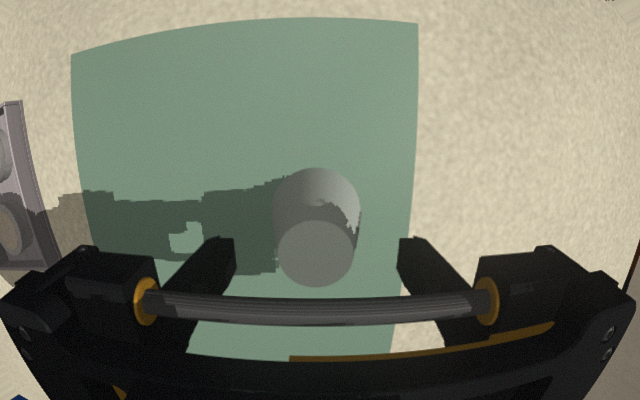

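Emit:
jog_arm(targets="100 0.8 0 40 0; 100 0 0 0 0; 0 0 0 0 0; 0 0 0 0 0; 0 0 0 0 0")

```text
t: 37.72
tcp_pos: [497.7, 428.6, 194.2]
orientation: [-0.0, 1.0, 0.001, 0.001]
force: [0.0, -0.3, -0.3]
width: 59.9
```

Emit:
jog_arm(targets="0 0 0 0 0; 0 0 0 0 0; 0 0 0 0 0")

```text
t: 38.1
tcp_pos: [497.6, 428.5, 193.7]
orientation: [-0.0, 1.0, 0.0, 0.001]
force: [-0.9, -0.7, 5.1]
width: 55.0
```

Emit:
jog_arm(targets="0 0 0 -20 0; 0 0 0 -60 0; 0 0 0 -60 0; 0 0 0 -60 0; 0 0.2 -58.4 -5 0")

```text
t: 38.72
tcp_pos: [498.2, 372.5, 406.0]
orientation: [-0.002, 1.0, 0.004, 0.006]
force: [0.5, -1.5, 0.8]
width: 55.1
```

Emit:
jog_arm(targets="0 0.2 -58.5 0 0; 0 0.2 -58.5 0 0; 0 0.2 -58.5 0 0; 0 0.2 -58.5 0 0; 0 0.2 -58.5 0 0")

```text
t: 39.35
tcp_pos: [495.4, 75.5, 398.5]
orientation: [-0.0, 1.0, 0.0, 0.0]
force: [0.4, 0.5, -0.4]
width: 54.5
```

Emit:
jog_arm(targets="0 0.2 -58.5 0 0; 0 0.2 -58.5 0 0; 0 0.4 -58.4 0 0; 0 0 0 0 0; 0 0 0 10 0")

```text
t: 39.98
tcp_pos: [495.4, -98.2, 388.6]
orientation: [0.001, 1.0, 0.0, 0.001]
force: [-0.5, -0.4, -0.5]
width: 54.7
```

Emit:
jog_arm(targets="0 0 0 5 0; 0 0 0 0 0; 0 0 0 0 0")

```text
t: 40.35
tcp_pos: [495.4, -97.2, 382.6]
orientation: [-0.001, 1.0, 0.0, -0.0]
force: [0.4, -0.0, -1.0]
width: 54.3
```

```bash

python3 -c "
from g import *
gap('20',zs=range(110,230,8))"
```

```text
[495.4 -97.2 382.6] 54.33073527416894 [ 0.4 -0.  -1. ]
side
   110.0 40.0 467.0 524.1 -92.1 -65.9
   118.0 60.0 464.7 528.6 -96.6 -61.5
   126.0 64.0 465.7 527.6 -100.9 -63.7
   134.0 56.0 468.8 523.9 -91.0 -66.3
   142.0 61.0 469.5 525.1 -94.7 -68.9
   150.0 53.0 471.0 522.0 -100.6 -67.7
   158.0 50.0 473.6 522.1 -92.4 -70.7
   166.0 46.0 474.7 520.5 -92.9 -71.9
   174.0 38.0 475.7 517.6 -95.1 -73.8
   182.0 22.0 465.1 525.8 -90.7 -65.1
   190.0 69.0 465.3 527.3 -95.4 -63.3
   198.0 64.0 466.5 524.5 -99.3 -63.9
   206.0 50.0 467.9 525.7 -98.6 -67.7
   214.0 55.0 470.2 524.0 -93.9 -55.4
   222.0 53.0 471.7 521.7 -97.3 -54.1
wrist
   118.0 256.0 462.8 494.1 -132.7 -66.6
   126.0 334.0 463.8 489.6 -130.1 -68.4
   134.0 332.0 465.5 486.2 -128.1 -71.8
   142.0 316.0 467.1 482.7 -124.7 -74.3
   150.0 208.0 468.8 477.5 -119.4 -80.3
   182.0 109.0 463.0 489.8 -130.9 -67.0
   190.0 681.0 462.9 491.3 -131.5 -67.6
   198.0 728.0 464.3 492.5 -130.2 -67.6
   206.0 784.0 465.3 489.4 -128.1 -70.6
   214.0 1123.0 467.4 503.1 -135.9 -58.4
   222.0 1462.0 468.6 504.1 -136.1 -57.8
top
   118.0 11.0 462.8 486.0 -125.1 -65.8
   126.0 22.0 464.3 483.2 -124.9 -69.0
   134.0 12.0 466.3 476.2 -119.3 -78.0
   190.0 20.0 463.7 480.7 -122.9 -67.2
   198.0 20.0 465.1 479.5 -120.1 -70.1
   206.0 18.0 466.6 478.8 -119.7 -72.9
   214.0 18.0 466.8 477.9 -117.0 -78.4
   222.0 11.0 470.1 476.4 -114.2 -81.0
```

Emit:
jog_arm(targets="0 0 -0.3 14 0; 0 0 0 14 0; 0 0 0 9 0; 0 0 0 8 0; 0 0 0 0 0")

```text
t: 41.12
tcp_pos: [495.0, -98.4, 336.8]
orientation: [-0.0, 1.0, 0.0, -0.001]
force: [0.8, 0.7, -0.7]
width: 54.7
```

Emit:
jog_arm(targets="80 0 0 0 0; 100 0 0 0 0; 100 0 0 0 0; 100 0 0 0 0; 100 0 0 0 0")

```text
t: 41.75
tcp_pos: [495.3, -98.4, 337.8]
orientation: [-0.0, 1.0, -0.0, 0.0]
force: [-0.2, 0.0, -0.3]
width: 88.1
```

```bash

python3 -c "
from g import *
gap('21',zs=range(110,220,8)); cn('21')"
```

```text
[495.3 -98.4 337.8] 88.13609102540178 [-0.2  0.  -0.3]
side
   110.0 44.0 467.0 524.4 -91.7 -65.2
   118.0 61.0 464.7 528.9 -95.8 -62.4
   126.0 53.0 465.9 525.8 -97.0 -63.3
   134.0 52.0 466.2 525.9 -91.8 -63.8
   142.0 65.0 466.6 528.0 -94.4 -64.1
   150.0 59.0 467.8 525.0 -97.1 -65.8
   158.0 33.0 468.5 522.3 -99.0 -71.1
   166.0 31.0 471.6 522.9 -89.6 -72.1
   174.0 29.0 472.2 521.9 -96.8 -75.2
   182.0 30.0 473.2 518.9 -98.5 -75.1
   190.0 17.0 476.6 519.4 -94.7 -77.2
wrist
   118.0 374.0 462.4 484.4 -129.4 -68.8
   126.0 119.0 463.7 474.9 -122.3 -75.3
   134.0 400.0 462.5 492.4 -131.2 -67.1
   142.0 652.0 463.4 496.2 -130.6 -67.7
   150.0 705.0 465.1 495.2 -129.4 -68.8
   158.0 778.0 466.3 496.5 -128.5 -69.6
   166.0 879.0 468.3 504.3 -126.4 -54.9
   174.0 1090.0 469.3 504.2 -125.4 -54.6
   182.0 1132.0 470.5 504.1 -124.3 -54.7
   190.0 1324.0 472.2 504.8 -122.0 -54.2
   198.0 1631.0 473.9 516.4 -121.1 -54.2
   206.0 3192.0 475.4 516.0 -119.6 -54.6
   214.0 88.0 485.3 491.6 -57.0 -53.8
top
   118.0 9.0 462.6 477.8 -114.5 -69.1
   134.0 15.0 463.4 479.3 -124.7 -69.2
   142.0 18.
[... 370 characters left out ...]
77. 81. 87.]
top px [431 172] zt 74.0 [ 725.2 -426.1] [35.7 37.1] [ 8. 35. 85.]
top px [321 246] zt 158.1 [471.9 -95.5] [10.3 46.5] [88. 85. 84.]
top px [386 261] zt 93.7 [ 438.1 -291.3] [20.4 22.8] [58. 56. 55.]
top px [498 265] zt 73.0 [ 446.7 -621.4] [37.3 40.3] [87.  5.  4.]
side px [384 163] zt 68.3 [ 448.8 -618.3] [37.7 39.5] [109.  52.  48.]
side px [308 174] zt 69.4 [ 727.9 -427.2] [41.6 43.1] [ 62.  74. 112.]
side px [290 192] zt 118.5 [ 729.4 -193.9] [25.5 27.1] [109. 113. 118.]
side px [378 197] zt 90.2 [ 441.5 -293. ] [20.7 25.4] [87. 85. 82.]
side px [356 215] zt 155.7 [496.6 -81.5] [56.9 31.3] [120. 122. 116.]
side px [235 281] zt 98.9 [743.2 294.7] [54.1 53.2] [115. 107.  92.]
```

View pics/side21.png

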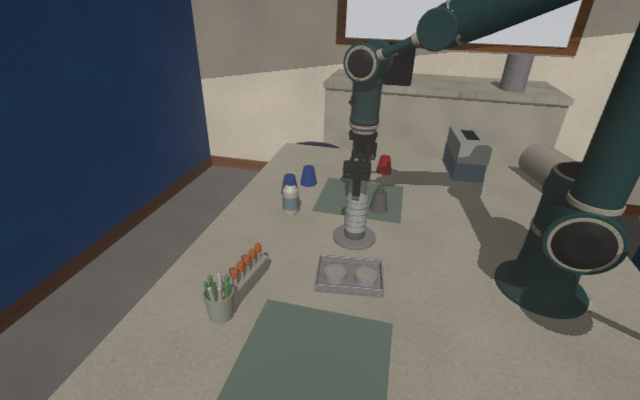

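Emit:
jog_arm(targets="100 0 0 -60 0; 100 13.9 -48.4 0 0; 100 13.9 -48.4 0 0; 100 13.9 -48.4 0 0; 100 13.9 -48.6 0 0")

```text
t: 42.52
tcp_pos: [439.1, -293.6, 397.9]
orientation: [-0.0, 1.0, -0.0, 0.0]
force: [1.4, 0.6, -0.1]
width: 87.7
```

Emit:
jog_arm(targets="100 0 0 60 0; 100 0 0 60 0; 100 0 0 20 0; 100 0 0 0 0; 100 0 0 0 0")

```text
t: 43.15
tcp_pos: [440.4, -292.7, 259.0]
orientation: [-0.0, 1.0, -0.001, 0.001]
force: [0.1, 0.6, 0.5]
width: 88.3
```

```bash

python3 -c "
from g import *
at('22',440,-294)"
```

```text
[ 440.38352674 -292.68531768  258.98202977]
wrist 4 347 [ 407.4 -326.7    4. ] [ 443.5 -264.3   12. ] cx 439.1 cy -295.5
wrist 12 361 [ 408.9 -325.9   12. ] [ 441.1 -265.    20. ] cx 439.1 cy -295.4
wrist 20 364 [ 410.  -324.1   20. ] [ 443.4 -267.7   28. ] cx 438.8 cy -295.9
wrist 28 399 [ 411.5 -323.1   28. ] [ 439.8 -268.4   36. ] cx 438.8 cy -295.7
wrist 36 414 [ 412.9 -320.9   36. ] [ 442.9 -269.9   44. ] cx 438.7 cy -295.4
wrist 44 431 [ 414.4 -319.    44. ] [ 442.1 -271.7   52. ] cx 438.7 cy -295.4
wrist 52 455 [ 416.1 -318.3   52. ] [ 442.1 -272.4   60. ] cx 438.9 cy -295.4
wrist 60 505 [ 417.3 -316.7   60. ] [ 450.3 -273.8   68. ] cx 438.6 cy -295.2
wrist 68 1687 [ 418.8 -315.4   68. ] [ 455.4 -275.7   75.9] cx 438.6 cy -295.5
wrist 76 204 [ 427. -307.   76.] [ 436.6 -284.1   84. ] cx 445.3 cy -295.5
```

View pics/wrist22.png

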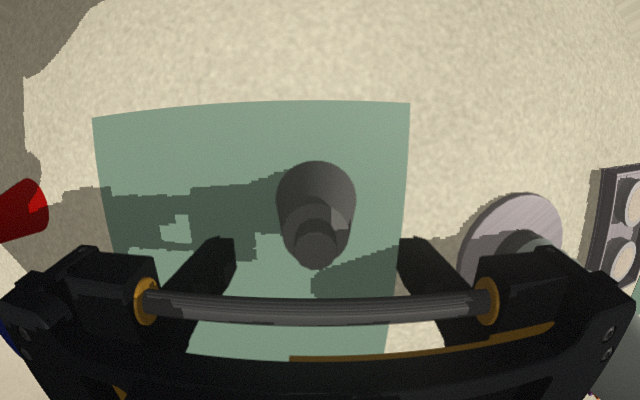

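Emit:
jog_arm(targets="100 1.3 0 35 0; 100 0 0 17 0; 100 0 0 0 0; 0 0 0 0 0; 0 0 0 0 0")

```text
t: 43.82
tcp_pos: [439.0, -292.7, 206.9]
orientation: [-0.0, 1.0, -0.001, 0.001]
force: [-0.1, 0.7, -0.1]
width: 70.0
```

Emit:
jog_arm(targets="0 0 0 0 0; 0 0 0 0 0; 0 0 0 0 0; 0 0 0 0 0")

```text
t: 44.32
tcp_pos: [438.6, -292.4, 206.0]
orientation: [-0.0, 1.0, -0.0, 0.0]
force: [-0.1, 0.2, 1.9]
width: 50.7
```

Emit:
jog_arm(targets="0 0 0 -20 0; 0 0 0 -60 0; 0 0 0 -60 0; 0 0 0 -60 0; 0 0 0 -22 0")

```text
t: 44.95
tcp_pos: [439.0, -292.7, 432.5]
orientation: [-0.0, 1.0, -0.002, 0.003]
force: [0.1, 0.6, -0.9]
width: 50.7
```

Emit:
jog_arm(targets="0 -14.2 48.6 0 0; 0 -14.2 48.6 0 0; 0 -14.2 48.6 0 0; 0 -14.2 48.6 0 0; 0 0 0 0 0")

```text
t: 45.58
tcp_pos: [495.5, -95.0, 427.3]
orientation: [-0.003, 1.0, 0.001, -0.0]
force: [0.5, -0.6, -1.0]
width: 50.8
```

Emit:
jog_arm(targets="0 0 0 8 0; 0 0 0 5 0; 0 0 0 0 0; 0 0 0 0 0")

```text
t: 46.08
tcp_pos: [495.0, -98.6, 414.6]
orientation: [0.001, 1.0, -0.0, -0.0]
force: [-0.2, -0.9, -1.0]
width: 50.5
```

```bash

python3 -c "
from g import *
gap('23',zs=range(126,260,8))"
```

```text
[495.  -98.6 414.6] 50.51380420279988 [-0.2 -0.9 -1. ]
side
   126.0 56.0 465.9 525.9 -98.1 -63.1
   134.0 49.0 466.0 525.9 -91.0 -63.3
   142.0 67.0 466.3 527.5 -94.5 -64.0
   150.0 58.0 467.8 525.1 -96.3 -66.3
   158.0 62.0 468.7 522.6 -100.6 -66.6
   166.0 49.0 471.9 523.6 -93.9 -68.6
   174.0 53.0 472.8 521.7 -95.4 -69.3
   182.0 55.0 473.6 518.8 -97.4 -70.2
   190.0 41.0 476.2 519.0 -93.2 -73.4
   198.0 15.0 478.5 517.5 -82.9 -72.3
   206.0 65.0 464.6 528.7 -95.6 -63.9
   214.0 66.0 465.8 527.4 -99.9 -65.7
   222.0 62.0 468.3 524.0 -92.3 -65.7
   230.0 64.0 469.6 524.7 -95.0 -67.1
   238.0 52.0 470.4 523.0 -98.8 -69.9
   246.0 47.0 471.6 520.3 -100.2 -58.6
   254.0 50.0 474.2 518.2 -97.4 -56.7
wrist
   126.0 27.0 463.7 469.9 -115.6 -80.4
   134.0 184.0 462.6 492.9 -131.8 -66.9
   142.0 278.0 464.1 489.8 -130.2 -69.4
   150.0 273.0 465.1 487.3 -128.3 -71.2
   158.0 280.0 466.9 483.3 -124.3 -73.8
   166.0 210.0 468.4 478.4 -118.7 -78.6
   174.0 22.0 470.2 471.9 -106.4 -90.4
   206.0 415.0 462.8 494.8 -132.3 -67.4
   214.0 594.0 463.3 491.3 -131.1 -69.8
   222.0 641.0 465.5 495.5 -130.2 -71.0
   230.0 679.0 466.6 492.7 -128.2 -72.0
   238.0 751.0 468.2 492.1 -127.2 -73.9
   246.0 1128.0 469.3 504.0 -135.9 -62.9
   254.0 1392.0 470.7 504.1 -136.0 -61.4
top
   134.0 14.0 463.4 484.9 -127.2 -66.1
   142.0 22.0 463.3 485.7 -124.3 -66.2
   150.0 19.0 465.2 482.5 -116.3 -69.2
   206.0 18.0 463.9 479.0 -124.9 -70.3
   214.0 18.0 463.9 480.6 -124.5 -70.3
   222.0 22.0 465.4 479.7 -121.8 -73.1
   230.0 18.0 467.1 478.2 -116.5 -75.8
   238.0 14.0 468.6 477.1 -116.2 -81.0
   246.0 15.0 470.2 477.2 -113.6 -78.4
   254.0 13.0 472.0 476.0 -111.0 -83.6
```

View pics/side23.png

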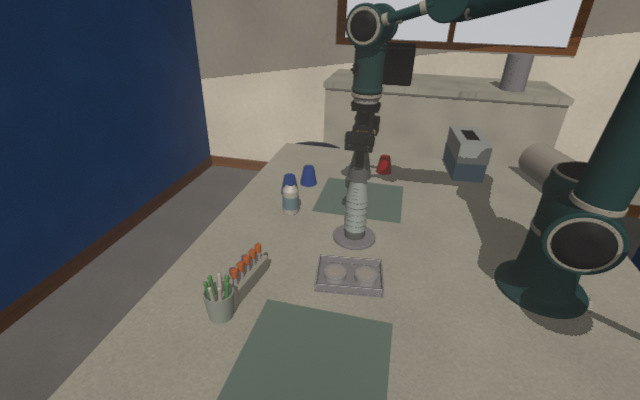

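Emit:
jog_arm(targets="0 0 0.3 14 0; 0 0 0 14 0; 0 0 0 8 0; 0 0 0 7 0; 0 0 0 0 0")

```text
t: 46.85
tcp_pos: [495.0, -97.4, 370.9]
orientation: [-0.0, 1.0, 0.0, -0.001]
force: [0.4, 0.3, 0.0]
width: 50.5
```

Emit:
jog_arm(targets="80 0 0 0 0; 100 0 0 0 0; 100 0 0 0 0; 100 0 0 0 0; 100 0 0 0 0")

```text
t: 47.48
tcp_pos: [495.2, -97.5, 371.8]
orientation: [-0.0, 1.0, -0.0, 0.0]
force: [-0.2, 1.1, 0.3]
width: 88.3
```

Emit:
jog_arm(targets="100 0 0 -30 0; 100 0 0 -60 0; 100 40 40 -10 0; 100 30 50 0 0; 100 0 60 0 0")

```text
t: 48.1
tcp_pos: [423.4, 53.1, 472.4]
orientation: [0.001, 1.0, -0.0, 0.001]
force: [1.1, 0.7, -0.4]
width: 88.3
```

Emit:
jog_arm(targets="100 0 60 0 0; 100 0 60 0 0; 100 0 60 0 0; 100 0 0 0 0; 100 0 0 0 0")

```text
t: 48.72
tcp_pos: [425.0, 232.3, 471.5]
orientation: [-0.001, 1.0, -0.001, -0.0]
force: [-0.3, -0.8, 0.2]
width: 87.8
```

```bash

python3 -c "
from g import *
gap('24',zs=range(30,262,8)); cn('24')"
```

```text
[425.  232.3 471.5] 87.82258401779322 [-0.3 -0.8  0.2]
side
   30.0 34.0 464.0 526.0 -97.0 -65.4
   38.0 61.0 464.6 527.5 -102.0 -61.6
   46.0 52.0 467.3 527.7 -93.8 -63.7
   54.0 38.0 465.1 528.6 -93.4 -62.3
   62.0 54.0 465.3 524.0 -91.8 -63.8
   70.0 46.0 464.3 529.3 -95.4 -60.8
   78.0 59.0 464.8 526.0 -101.2 -61.3
   86.0 52.0 467.2 526.8 -91.6 -64.6
   94.0 49.0 465.3 527.2 -91.3 -61.0
   102.0 59.0 466.0 528.1 -94.7 -63.2
   110.0 38.0 467.2 524.3 -94.2 -63.8
   118.0 61.0 464.8 529.1 -96.5 -62.2
   126.0 53.0 465.9 525.7 -98.1 -63.0
   134.0 55.0 464.0 526.2 -97.6 -63.9
   142.0 62.0 466.6 527.8 -93.4 -63.1
   150.0 51.0 465.3 527.9 -95.2 -62.9
   158.0 56.0 467.4 528.4 -92.0 -61.1
   166.0 32.0 477.8 526.6 -93.4 -63.6
   174.0 22.0 503.1 524.1 -92.1 -67.8
   182.0 18.0 503.9 520.7 -85.8 -67.4
   190.0 18.0 505.2 522.2 -92.5 -71.2
   198.0 15.0 505.6 519.2 -87.5 -72.5
   206.0 14.0 506.4 520.4 -94.2 -75.6
   214.0 13.0 504.9 518.3 -94.5 -77.0
   222.0 18.0 505.4 516.6 -104.4 -79.0
   238.0 11.0 496.5 508.6 -107.4 -88.3
wrist
   30.0 65.0 463.0 514.7 -97.7 -66.9
   38.0 144.0 
[... 1697 characters left out ...]
06.1 -107.7 -84.8
top px [228 156] zt 100.4 [743.3 293.4] [55.1 53.3] [88. 78. 65.]
top px [400 156] zt 73.8 [ 772.4 -326.9] [41.1 40.2] [ 9. 35. 83.]
top px [359 165] zt 124.2 [ 727.8 -195.4] [23.7 23.6] [76. 80. 86.]
top px [431 172] zt 73.5 [ 725.4 -426.1] [36.1 37.6] [ 7. 34. 84.]
top px [322 248] zt 157.6 [473.1 -90.1] [17.4 47. ] [68. 65. 65.]
top px [498 265] zt 73.4 [ 446.7 -621.8] [37.8 37.9] [99.  5.  4.]
side px [308 174] zt 69.1 [ 727.4 -422.4] [39.3 39.7] [ 64.  76. 114.]
side px [290 192] zt 119.0 [ 729.3 -194.2] [25.  24.9] [111. 116. 121.]
side px [356 215] zt 157.0 [496.9 -78.2] [63.1 34.1] [101. 102.  97.]
side px [235 281] zt 98.4 [743.  293.8] [53.2 54.3] [117. 109.  94.]
```

View pics/side24.png

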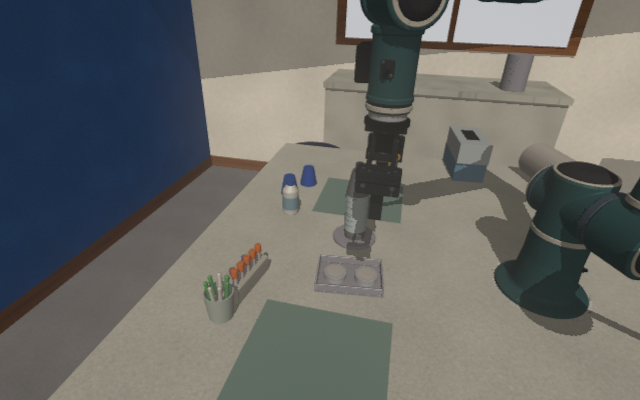

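View pics/top24.png

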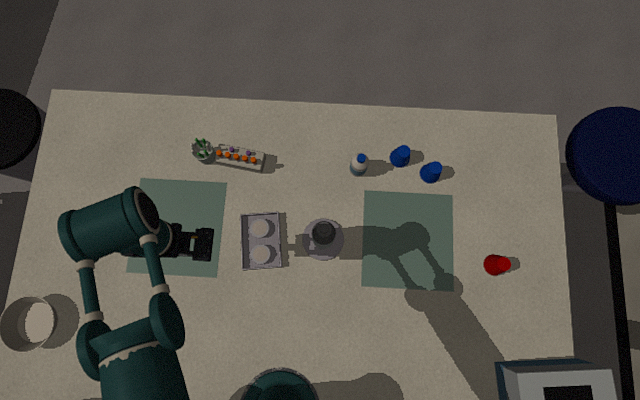

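Side view: the stack stands straight on the post around (355,215). Top view: the cap is over the post at (323,233), both tins are in the tray at (262,228) and (262,254), and the counter has no frosted beakers left on it. I'll hand it in.

```bash
python3 -c "
from station import *
print(observe()['t']); print(sign_off())"
```

```text
48.875
the job is handed in; nothing more can be done
None
```

The job is done and handed in at about 49 s. The result call gives no verdict, so what follows is from my own checks.

**What I did**
- I put both ointment tins side by side in the tray, at about (517,101) and (439,91).
- I stacked all six frosted beakers, mouth down, over the post, then put the knobbed cap on top. Each one was lined up over the stack, lowered with a 6 N grip and let go about 8–10 mm above its seat, so it settled under its own weight.
- I left the red and blue look-alikes alone.

**Last checks**
- **Stack:** the rims sit at about 36, 57, 75, 96, 116 and 135 mm, and the cap's at about 156 mm. These come from depth pictures and are good to a couple of millimetres. The cap's closed end is within about 2 mm of the post axis, and no tilt could be seen.
- **Forces:** while lowering, the wrist force readings stayed under 2 N, with no sign of pressing.
- **Bystanders:** the gel bottle and pen pot read the same positions as at the start. I did not measure the tube rack on its own, but it looks unmoved in the pictures.
- **Knocked beaker:** none of the beakers was seen to shift during the run.

**Disagreements:** the wrist camera read about 2–3 mm lower in y than the arm and the side camera. I allowed for that by comparing the held piece and the stack in the same picture. In the last side view the arm hid part of the upper stack, so there I relied on the top and wrist pictures.

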